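# Show a medicine bottle's three labels to the code reader and put it in the tote

## Robot

A 6-joint arm with a two-finger parallel gripper is mounted at the origin on the work surface. World frame = base frame: x ahead of the robot, y to its left, z up, the work surface at z = 0. Lengths are in m, angles in degrees, forces in N, time in s.
With the tool pointing down it reaches from about 0.3 to 0.875 m from the base axis. Payload 6.4 kg.
Tool frame: the origin (TCP) lies between the finger pads; the fingertips stand r.nose_length ahead of it and the grasp point (between the pads) lies 3 mm ahead of it (r.nose_length is the distance from the TCP to the fingertips, in m); z points along the fingers, x is the direction in which the jaws open and shut, and the axes are right-handed (so a half turn about z gives the same grasp; the last joint's range is limited). The gripper opens to 85 mm and grips with 20 to 120 N. Pads are 22 mm wide; open, the fingers measure 114 mm over their backs; the gripper's body (76 mm by 85 mm) begins 54 mm behind the grasp point. The pads swing forward as they close: fully open they stand 13 mm farther back than shut.
Start: joints at [-86.133, 10.359, 92.074, -0, 77.567, -11.82], TCP at [0.155, -0.554, 0.253] pointing down, gripper open.
Joint ranges: [-171.53, 171.53], [-51.25, 118.39], [17.06, 147.69], [-65.23, 245.23], [0, 150.52], [-178.68, 178.68]. Speed limits (degrees/s): [147.25, 147.25, 172.46, 180, 180, 180].

## Interface

Orientations are given as [roll, pitch, yaw] about the fixed x, y, z axes, in that order (R = Rz(yaw) Ry(pitch) Rx(roll)).
In Python, from rig import r, viewer gives the robot as it stands.
- The arm moves only by the tool play_rows, never from a script. Its arguments are lists of equal length, an entry for each row: "slide": the shift along the tool's x, y, z in mm, a list of three; "yaw": the turn about the tool's z in degrees. In form: {"slide": [[tx, ty, tz], ...], "yaw": [yaw, ...]}. A call has 1 to 10 rows; each row is the pose to reach, as a shift and turn from the pose commanded when the call began, along the tool's axes at that moment; what a row does not reach only later rows make up. A row lasts 1/10 s, in which the tool goes at most 50 mm and 8.59 degrees, less where a joint would pass 70% of its speed; a pose out of reach is approached as far as the arm can. A call with a gripper value outside its range is refused whole. "grip" is the gripper command: -1 is shut, 1 is fully open, values between are in proportion, set as the call begins (left out, the last holds). The fingers move at their own pace and stop on an object; the grip force is fixed at half the most. Time passes only in rows, so rows that repeat a pose let the fingers close. It gives the time, the measured TCP pose, the force and the opening at its end, in the units of the state.
- r.state(): the state, without advancing time (a new reading comes with each control period).
- viewer.grab_frame(name): name is "scene" or "side" or "wrist"; returns (picture, depth): 420x560x3 uint8, blue, green, red; 420x560 float32, m along the optical axis (not along the pixel's ray), 0 where there is no reading.
- viewer.camera_info(name): a dict with "K" (3x3 intrinsics, pixels), "R" (3x3) and "t" (3): a world point X has camera coordinates R X + t; the wrist camera has in their place "hand_eye" (4x4, takes a point from camera to tool coordinates, whose origin is the TCP and whose axes are the tool frame's). Camera axes: x right, y down, z forward; pixel columns grow to the right and rows downward; lengths in m; the calibration is good to about 2 mm. A picture is of the moment at which its call begins: read the wrist's pose just before it. camera_info takes no time and is no camera call.
- r.close_job(): hands the job in, once; it reports no verdict.
The state is a dict: "t": time; "joint_pos": joint angles; "qvel": joint speeds; "joint_torque": joint torques, N m; "eef_pos": TCP position; "tool_rot": TCP orientation; "wrist_force": force on the tool from outside, world axes, zero at the start; "torque": the same for the moment, N m; "opening": finger opening in m.
Only numpy, scipy, OpenCV 4.12 (cv2) and the standard library are available. Lean on these libraries where they do the work, as an engineer would, in place of code of your own. Each camera call takes 0.05 s, during which the arm holds its last target.

## Task

Book in the flat-sided amber bottle standing on the black mat: hold it in front of the code reader's window and show it the large front label, then the narrow label on the bottle's side, then the small label on the back, each square to the slanting window at the reading spot for about a second. Then set the bottle down gently, upright, in the empty bay of the low teal bin and let go. Do not touch the reader, and leave the other jars and cartons where they are.

Things in the scene. Friction and masses are not known exactly. Their poses are not given: they have to be found in the camera images.
- bottle: The only flat-sided bottle: amber, 50 mm thick (x), 84 mm wide (y), flat upright faces to 106 mm, shoulder to 110, white cap 38 mm across to 124 mm; 0.2 to 0.4 kg. Origin under its centre, z up. +x face: large label 70 x 52 mm, at first turned away from the robot within 35 degrees; +y: narrow label 32 x 52; -x: small label 36 x 36; -y bare. Labels end 71 mm up: grip its thickness above them.
- label_front (a point): Centre of the large label: 25 mm along the bottle's +x, 45 mm above its underside. Axes as the bottle's.
- label_side (a point): Centre of the narrow label: 42 mm along the bottle's +y, 45 mm above its underside. Axes as the bottle's.
- label_back (a point): Centre of the small label: 25 mm along the bottle's -x, 45 mm above its underside. Axes as the bottle's.
- bottle_mid (a point): Point on the bottle's upright axis, 45 mm above its underside. Axes as the bottle's.
- reader: Fixed code reader: dark foot plate (130 x 150 x 12 mm), upright post 28 mm thick, 412 mm high, and a short arm carrying a grey head (70 x 100 x 75 mm), about 310 mm above the table on the robot's side of the post. Origin on the table under the window, 110 mm in front of the post; its -x points level to where the head looks, towards the robot within about 20 degrees.
- window (a point): Centre of the black window (84 x 56 mm) on the head's front, 310 mm above the table. Its -x is the viewing direction, out of the window and 35 degrees below horizontal; y is level; z lies in the window, pointing up and leaning 35 degrees towards the robot.
- reading_spot (a point): An empty point 120 mm straight out of the window along its viewing direction, 241 mm above the table. Axes as the window's. Bring the shown label's centre within 40 mm of it, facing the window squarely within 15 degrees: the upright faces are square when the bottle's axis leans 35 degrees, its top away from the reader.
- mat: Fixed black rubber mat, 300 x 300 x 4 mm, where the bottle starts (to the robot's left or right, the bin on the other side). Origin at the centre of its underside.
- bin: Fixed low teal bin, 180 mm (its x) by 300 mm (its y), 55 mm high, walls and floor 5 mm, parted across its middle into two bays of about 170 x 142 mm. Origin at the centre of its underside.
- bay (a point): Centre of the floor of the empty bay, 75 mm along the bin's -y from its middle, 5 mm above the table (the other bay, on the bin's +y, holds a jar and a carton). Axes as the bin's.
- jar_a: Bystander: leave it alone. Round amber jar 52 mm across, 85 mm tall, standing on the far part of the mat. Origin under its centre.
- jar_b: Bystander: leave it alone. Round amber jar 52 mm across, 85 mm tall, standing on the far part of the mat. Origin under its centre.
- carton_a: Bystander: leave it alone. Pale carton 50 x 90 x 45 mm on the near part of the mat. Origin under its centre.
- jar_c: Bystander: leave it alone. Round amber jar 60 mm across, 95 mm tall, in the bin's full bay. Origin under its centre.
- carton_b: Bystander: leave it alone. Brown carton 55 x 100 x 40 mm in the bin's full bay. Origin under its centre.
Things that resemble listed ones, but are neither listed nor needed, are in the scene too. Leave any green or purple look-alike of the bottle alone.

How it is judged (in metres and radians):
On the way, in this order (a step that is already met when the one before it is completed fails the run):
1. the large front label is held at the reading spot (within 40 mm), facing the window squarely within 15 degrees, for 0.4 s (distance between label_front and reading_spot below 0.04 m and angle between the x axis of bottle and the x axis of reading_spot, either way round below 0.27 rad and x of label_back in the frame of reading_spot below 0 m), for 0.4 s.
2. then the narrow side label is held there in the same way (distance between label_side and reading_spot below 0.04 m and angle between the y axis of bottle and the x axis of reading_spot, either way round below 0.27 rad and x of bottle_mid in the frame of reading_spot below 0 m), for 0.4 s.
3. then the small back label is held there in the same way (distance between label_back and reading_spot below 0.04 m and angle between the x axis of bottle and the x axis of reading_spot, either way round below 0.27 rad and x of label_front in the frame of reading_spot below 0 m), for 0.4 s.
At the end, for the whole second after the job is handed in: The bottle stands on the floor of the bin's empty bay (its origin inside the bay and lower than 12 mm above the table), upright within 6 degrees, at rest and released (x of bottle in the frame of bay between -0.08 and 0.08 m and y of bottle in the frame of bay between -0.07 and 0.07 m and height (world z) of bottle below 0.012 m and angle between bottle's own z axis and vertical below 0.1 rad and linear speed of bottle below 0.02 m/s); the robot touches nothing.
It fails at once if the reader is touched by the arm, the fingers or the bottle (over 2 N) (contact force between reader and the arm above 2 N or contact force between reader and the fingers above 2 N or contact force between reader and bottle above 2 N).
It fails at once if the bottle is dropped or slammed into the bin (faster than 0.5 m/s within 20 mm of the bay's floor) (x of bottle in the frame of bay between -0.08 and 0.08 m and y of bottle in the frame of bay between -0.07 and 0.07 m and z of bottle in the frame of bay below 0.02 m and linear speed of bottle above 0.5 m/s).
It fails at once if another jar or carton is moved more than 30 mm or tipped over (distance of any of jar_a, jar_b, carton_a, jar_c, carton_b from where it was at the start of the episode above 0.03 m or angle between any of jar_a, jar_b, carton_a, jar_c, carton_b's own z axis and vertical above 0.5 rad).
It also fails if it takes over 54 s, if anything falls off the work surface, if the arm or the gripper's body presses on something with over 40 N, if the wrist force passes 120 N, or if a joint passes its speed limit or range.

## Working session

There is one attempt and no reset: what is moved stays moved. The work goes in short steps, Python scripts to look and compute and a tool call to move; the robot and the scene stay as the last step left them, time stands still between calls to the robot, and variables do not carry over. Pictures are saved under pics/ and viewed, and the job is handed in when it is done.

Besides the shell and the picture viewer there is one more tool, called as name(argument=value, ...), one argument or row to a line, values as JSON. play_rows: Moves the arm, as the interface text tells. Its arguments: {"type":"object","properties":{"slide":{"type":"array","items":{"type":"array","items":{"type":"number"}}},"yaw":{"type":"array","items":{"type":"number"}},"grip":{"type":"number"}},"required":["slide","yaw"]}

```bash
ls -la; mkdir -p pics
python3 - <<'E'
from rig import r, viewer
import cv2,numpy as np
print(r.state()); print(r.nose_length); print([a for a in dir(r) if a[0]!='_'],[a for a in dir(viewer) if a[0]!='_'])
for n in ["scene","side","wrist"]:
    p,d=viewer.grab_frame(n); cv2.imwrite(f"pics/{n}0.png",p); np.save(f"pics/{n}0.npy",d)
    print(n,viewer.camera_info(n))
E
```

```text
total 12
drwxr-xr-x  3 agent agent 4096 Dec  6 15:26 .
drwxr-xr-x 23 root  root  4096 Dec  6 15:25 ..
drwxr-xr-x  2 agent agent 4096 Dec  6 15:26 pics
{'t': 0.0, 'joint_pos': array([-8.61329647e+01,  1.04008976e+01,  9.21327829e+01,  1.78000492e-03,
        7.75685379e+01, -1.18203784e+01]), 'qvel': array([-0.05240736,  0.00813251,  0.06396916, -0.03773816, -0.02392103,
       -0.00955812]), 'joint_torque': array([-1.76620113e-03, -4.44873583e+01, -3.51331651e+01, -4.79783139e-04,
        9.30795941e-03, -1.54886834e-05]), 'eef_pos': array([ 0.15546063, -0.55303933,  0.2523844 ]), 'tool_rot': array([-1.79977360e+02,  9.96949101e-02, -7.43129514e+01]), 'wrist_force': array([ 0.66541726,  0.16625145, -0.14006402]), 'torque': array([ 0.04746321, -0.01099155,  0.00343945]), 'opening': 0.08557029616827971}
0.022
['IKError', 'close_job', 'nose_length', 'state'] ['camera_info', 'grab_frame']
scene {'K': array([[524.04750301,   0.        , 284.97491601],
       [  0.        , 524.04750301, 202.18662081],
       [  0.        ,   0.        ,   1.        ]]), 'R': array([[ 0.31821147,  0.948005
[... 356 characters left out ...]
481, -0.2607605 ,  0.02401395],
       [-0.15876155,  0.50972544, -0.84556179],
       [ 0.2082486 , -0.81986824, -0.53333722]]), 't': array([0.50714587, 0.22523392, 1.2633308 ])}
wrist {'K': array([[315.52625572,   0.        , 277.38853219],
       [  0.        , 315.52625572, 207.22323879],
       [  0.        ,   0.        ,   1.        ]]), 'hand_eye': array([[ 9.99999856e-01,  5.28055468e-04,  9.07756465e-05,
        -5.12623808e-04],
       [-5.31367526e-04,  9.55638960e-01,  2.94540144e-01,
        -7.55609683e-02],
       [ 6.87847890e-05, -2.94540150e-01,  9.55639103e-01,
        -1.21280441e-01],
       [ 0.00000000e+00,  0.00000000e+00,  0.00000000e+00,
         1.00000000e+00]])}
```

View pics/scene0.png

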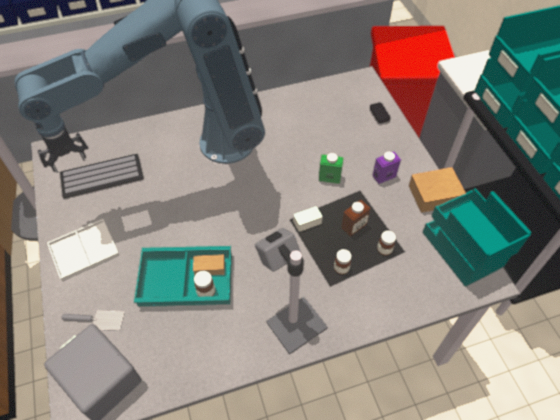

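View pics/side0.png

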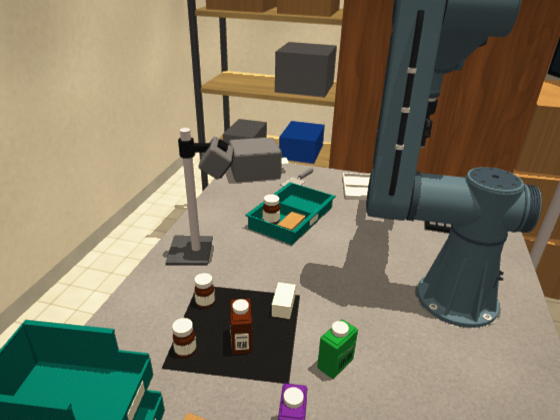

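View pics/wrist0.png

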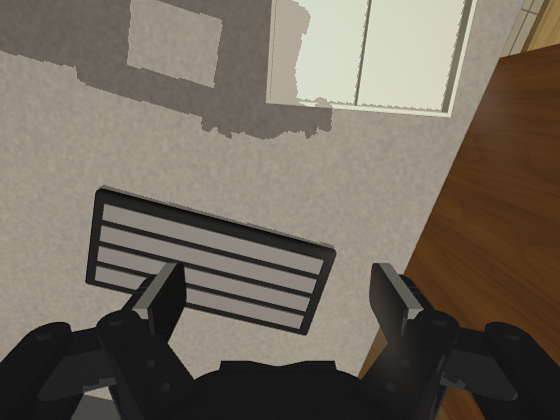

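```bash
cat > h.py <<'E'
import numpy as np, cv2
from scipy.spatial.transform import Rotation as Ro
from rig import r, viewer
def pts(n,d):
    c=viewer.camera_info(n);K=c["K"]
    v,u=np.mgrid[:d.shape[0],:d.shape[1]]
    P=np.stack([(u-K[0,2])/K[0,0]*d,(v-K[1,2])/K[1,1]*d,d],-1)
    if n!="wrist": return (P-c["t"])@c["R"]
    s=r.state();H=c["hand_eye"];P=P@H[:3,:3].T+H[:3,3]
    return P@Ro.from_euler('xyz',s["tool_rot"],degrees=True).as_matrix().T+s["eef_pos"]
E
python3 - <<'E'
from h import *
S={n:cv2.imread(f"pics/{n}0.png") for n in("scene","side")}
W={n:pts(n,np.load(f"pics/{n}0.npy")) for n in S}
np.set_printoptions(precision=3,suppress=True)
for n,l in {"scene":dict(cap=(357,208),green=(332,160),purple=(388,160),jara=(343,256),jarb=(388,237),carton=(308,216),head=(273,235),posttop=(295,258),foot=(300,330),jarc=(203,278)),"side":dict(cap=(241,307),label=(241,343),front=(241,325),head=(222,160),headtop=(213,147),foot=(185,250),posttop=(186,133))}.items():
    for k,(u,v) in l.items(): print(n,k,W[n][v,u])
def crop(n,x0,y0,x1,y1,s,o): cv2.imwrite(o,cv2.resize(S[n][y0:y1,x0:x1],None,fx=s,fy=s,interpolation=cv2.INTER_CUBIC))
crop("scene",240,130,420,340,3.2,"pics/c1.png" ) if 0 else crop("scene",230,170,430,320,4,"pics/c1.png")
crop("side",160,120,360,400,2,"pics/c2.png")
crop("scene",130,190,330,340,4,"pics/c3.png")
# heights map
for n in S:
    w=W[n]
    m=(w[...,2]>0.07)&(w[...,2]<0.2)&(w[...,0]>0.2)
    c,lab,st,ce=cv2.connectedComponentsWithStats(m.astype(np.uint8))
    for i in range(1,c):
        if st[i,4]>60: print(n,ce[i],st[i,4],w[lab==i].min(0),w[lab==i].max(0))
E
```

```text
scene cap [0.541 0.324 0.124]
scene green [0.308 0.325 0.115]
scene purple [0.373 0.52  0.115]
scene jara [0.682 0.219 0.089]
scene jarb [0.662 0.388 0.091]
scene carton [0.471 0.176 0.048]
scene head [ 0.703 -0.024  0.371]
scene posttop [0.81  0.001 0.41 ]
scene foot [0.845 0.014 0.007]
scene jarc [ 0.623 -0.233  0.102]
side cap [0.53  0.333 0.127]
side label [0.519 0.369 0.047]
side front [0.518 0.367 0.105]
side head [0.688 0.022 0.345]
side headtop [0.716 0.014 0.376]
side foot [0.829 0.024 0.012]
side posttop [0.791 0.018 0.408]
scene [527.922 135.394] 2218 [0.201 1.048 0.07 ] [0.68  1.223 0.2  ]
scene [386.741 161.876] 386 [0.335 0.479 0.07 ] [0.394 0.569 0.132]
scene [330.597 163.124] 380 [0.267 0.278 0.07 ] [0.345 0.37  0.131]
scene [475.232 230.311] 4360 [0.504 0.545 0.07 ] [0.886 0.75  0.2  ]
scene [355.573 212.875] 433 [0.498 0.277 0.071] [0.577 0.372 0.134]
scene [387.317 237.75 ] 164 [0.635 0.365 0.07 ] [0.685 0.412 0.098]
scene [342.752 256.679] 165 [0.659 0.194 0.071] [0.705 0.243 0.096]
scene [202.48  280.864] 294 [ 0.594 -0.265  0.07 ] [ 0.654 -0.208  0.11 ]
scene [2
[... 412 characters left out ...]
1.103  0.2  ]
side [255.415 152.542] 1322 [ 0.67  -0.701  0.07 ] [ 0.913 -0.476  0.135]
side [271.066 202.216] 213 [ 0.589 -0.259  0.071] [ 0.644 -0.205  0.104]
side [192.819 216.955] 332 [ 0.784 -0.002  0.07 ] [0.814 0.023 0.199]
side [203.185 281.137] 227 [0.652 0.2   0.07 ] [0.698 0.247 0.093]
side [240.6   317.272] 765 [0.497 0.283 0.07 ] [0.568 0.375 0.131]
side [182.338 327.909] 320 [0.632 0.369 0.07 ] [0.679 0.416 0.094]
side [338.096 338.949] 980 [0.257 0.282 0.07 ] [0.337 0.375 0.128]
side [ 78.241 375.564] 9709 [0.619 0.551 0.112] [0.878 0.724 0.2  ]
side [292.781 402.093] 926 [0.328 0.487 0.071] [0.385 0.572 0.129]
side [ 25.214 416.066] 392 [0.682 0.724 0.172] [0.807 0.743 0.2  ]
```

View pics/c1.png

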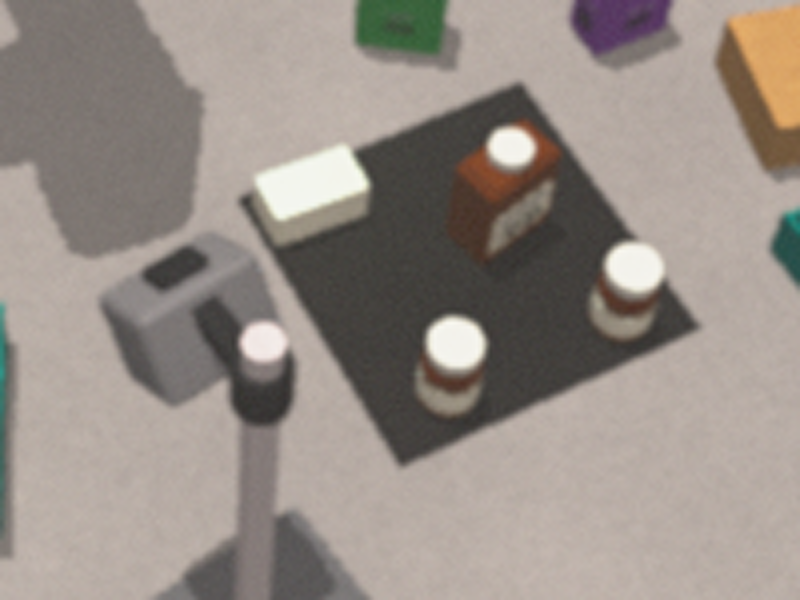

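View pics/c2.png

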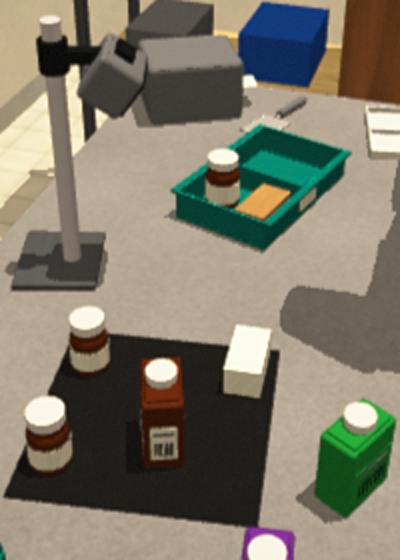

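View pics/c3.png

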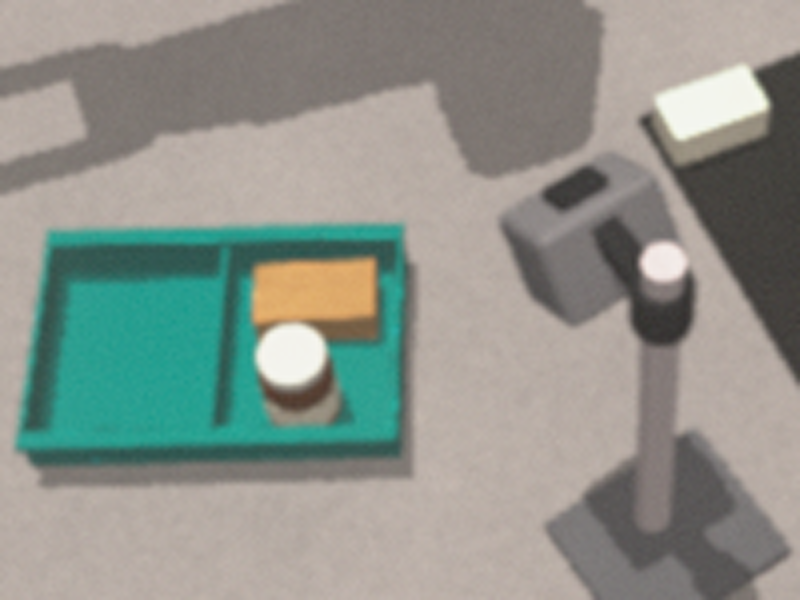

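Run:
```python
from h import *
np.set_printoptions(precision=4,suppress=True)
W={n:pts(n,np.load(f"pics/{n}0.npy")) for n in("scene","side")}
for n in W:
    w=W[n].reshape(-1,3)
    print(n,"mat z",np.median(w[(abs(w[:,0]-.6)<.03)&(abs(w[:,1]-.3)<.03),2]),"table z",np.median(w[(abs(w[:,0]-.4)<.03)&(abs(w[:,1])<.03),2]))
    b=w[(w[:,0]>.47)&(w[:,0]<.6)&(w[:,1]>.25)&(w[:,1]<.4)]
    t=b[(b[:,2]>.09)&(b[:,2]<.118)]; print("top rect",cv2.minAreaRect(t[:,:2].astype(np.float32)),len(t))
    c=b[b[:,2]>.121]; print("cap",c[:,:2].mean(0),cv2.minAreaRect(c[:,:2].astype(np.float32)),c[:,2].mean())
    s=b[(b[:,2]>.02)&(b[:,2]<.1)]; print("sides rect",cv2.minAreaRect(s[:,:2].astype(np.float32)))
    # head
    h=w[(w[:,0]>.55)&(w[:,0]<.82)&(abs(w[:,1])<.12)&(w[:,2]>.25)]
    np.save(f"pics/head_{n}.npy",h); print("head",len(h),h.min(0),h.max(0))
    p=w[(w[:,0]>.76)&(w[:,0]<.86)&(abs(w[:,1])<.06)&(w[:,2]>.05)&(w[:,2]<.3)]; print("post",p[:,:2].mean(0),p.min(0),p.max(0))
    f=w[(w[:,0]>.7)&(w[:,0]<1)&(abs(w[:,1])<.15)&(w[:,2]>.008)&(w[:,2]<.018)]; print("foot",len(f),cv2.minAreaRect(f[:,:2].astype(np.float32)))
    bn=w[(w[:,0]>.4)&(w[:,0]<.8)&(w[:,1]<-.12)&(w[:,1]>-.47)&(w[:,2]>.045)&(w[:,2]<.062)]; print("bin",len(bn),cv2.minAreaRect(bn[:,:2].astype(np.float32)))
```

```text
scene mat z 0.004568068708889659 table z -0.0008695226661456258
top rect ((0.5379408001899719, 0.32495737075805664), (0.05393466353416443, 0.08979494124650955), 21.660720825195312) 258
cap [0.5387 0.3238] ((0.5399717092514038, 0.32224464416503906), (0.035474084317684174, 0.04166262596845627), 34.48227310180664) 0.12689393928475023
sides rect ((0.5574588179588318, 0.32211050391197205), (0.09452271461486816, 0.045914385467767715), 80.97813415527344)
head 1583 [ 0.6726 -0.0785  0.2509] [0.82   0.0372 0.4176]
post [ 0.8139 -0.0011] [ 0.799  -0.012   0.0506] [0.8205 0.0152 0.2989]
foot 1370 ((0.8241774439811707, 0.007816016674041748), (0.2961215376853943, 0.22379271686077118), 80.77224731445312)
bin 1419 ((0.5580025315284729, -0.2901361286640167), (0.30192163586616516, 0.2070799171924591), 73.28022766113281)
side mat z 0.004201009428031808 table z 0.0002656448428817605
top rect ((0.532770574092865, 0.3289313018321991), (0.04965653270483017, 0.08659891039133072), 20.47945213317871) 453
cap [0.5323 0.33  ] ((0.5322346687316895, 0.32871004939079285), (0.035309046506881714, 0.03846687451004982), 19.78300666809082) 0.12760095958903103
sides rect ((0.5368875861167908, 0.354997843503952), (0.03969410061836243, 0.07627873122692108), 65.71785736083984)
head 1782 [ 0.6659 -0.0718  0.2501] [0.8197 0.0422 0.4128]
post [0.7958 0.0135] [ 0.7842 -0.0066  0.0501] [0.8137 0.0226 0.2999]
foot 996 ((0.8187625408172607, 0.012839801609516144), (0.13016444444656372, 0.152998685836792), 16.191123962402344)
bin 939 ((0.5540817975997925, -0.2860705852508545), (0.30989402532577515, 0.20318515598773956), 73.09272003173828)
```

play_rows(
  slide=[
    [0, 0, -50],
    [0, 0, -100],
    [0, 0, -150],
    [0, 0, -200],
    [0, 0, -250],
    [0, 0, -300],
    [0, 0, -350],
    [0, 0, -400],
    [0, 0, -450],
    [0, 0, -500],
  ],
  yaw=[0, 0, 0, 0, 0, 0, 0, 0, 0, 0],
)

```text
t: 1.15
eef_pos: [0.1555, -0.5531, 0.7481]
tool_rot: [180.0, -0.1, -74.3]
wrist_force: [0.4, -2.4, 1.4]
opening: 0.0853
```

```bash
python3 -c "
from h import *
print(r.state())"
```

```text
{'t': 1.15, 'joint_pos': array([-8.61278890e+01,  1.99479981e+01,  2.28156009e+01,  1.49074371e-03,
        1.37090269e+02, -1.18219923e+01]), 'qvel': array([-2.43447770e-01,  5.16559569e+01, -1.21880246e+02,  6.63741924e-02,
        7.05067000e+01, -8.27578747e-02]), 'joint_torque': array([ 6.60227425e-01, -5.15199459e+01, -2.09022117e+01, -4.14134993e-03,
       -1.27272058e+00,  4.84665372e-05]), 'eef_pos': array([ 0.15551233, -0.55312105,  0.74808379]), 'tool_rot': array([ 1.79971052e+02, -1.43239357e-01, -7.43047674e+01]), 'wrist_force': array([ 0.38014198, -2.37256705,  1.41434156]), 'torque': array([-0.06903422, -0.05200568,  0.04291601]), 'opening': 0.0853154166479468}
```

play_rows(
  slide=[
    [0, 0, -50],
    [0, 0, -100],
    [0, 0, -150],
    [0, 0, -200],
  ],
  yaw=[0, 0, 0, 0],
)

```text
t: 1.55
eef_pos: [0.1405, -0.4997, 0.8077]
tool_rot: [179.9, -1.5, -74.3]
wrist_force: [0.8, 0.5, 0.0]
opening: 0.0856
```

```bash
python3 -c "
from h import *
s=r.state();print(s['joint_pos'],s['qvel'],s['tool_rot'],s['eef_pos'])"
```

```text
[-87.58643308  17.73547022  17.05821922   0.49834087 143.69224407
 -12.87787963] [-3.14044245 -9.31276966  0.01735721  0.10518022  9.44547101 -2.87851365] [179.9395584   -1.54034557 -74.302254  ] [ 0.1404951  -0.49965095  0.80770648]
```

play_rows(
  slide=[
    [0, 0, 0],
    [0, 0, 0],
  ],
  yaw=[0, 0],
)

```text
t: 1.75
eef_pos: [0.1407, -0.5008, 0.8067]
tool_rot: [180.0, -1.5, -74.3]
wrist_force: [0.9, -0.0, -0.4]
opening: 0.0855
```

```bash
python3 -c "
from h import *
s=r.state();print(s['joint_pos'],s['qvel'],s['tool_rot'],s['eef_pos'])"
```

```text
[-87.5712593   17.8327019   17.0820508    0.49898658 143.63020685
 -12.85127444] [ 0.09499077  1.81053518  0.38761761  0.07088205 -0.11590377  0.06108114] [179.9546061   -1.48310445 -74.3138518 ] [ 0.14068213 -0.50080365  0.80670194]
```

```bash
cat >> h.py <<'E'
def rel(p,dyaw=0):
    "world target -> tool slide mm"
    s=r.state();M=Ro.from_euler('xyz',s["tool_rot"],degrees=True).as_matrix()
    return np.round((np.array(p)-s["eef_pos"])@M*1000).astype(int)
def st():
    s=r.state();M=Ro.from_euler('xyz',s["tool_rot"],degrees=True).as_matrix()
    z=M[:,2];print('t',s['t'],'q',np.round(s['joint_pos'],2),'p',np.round(s['eef_pos'],4),'F',np.round(s['wrist_force'],1),'open',round(s['opening'],4))
    print('tilt %.1f az %.1f; x az %.1f  el %.1f'%(np.degrees(np.arccos(-z[2])),np.degrees(np.arctan2(z[1],z[0])),np.degrees(np.arctan2(M[1,0],M[0,0])),np.degrees(np.arcsin(M[2,0]))))
    open('log.txt','a').write(repr((s['joint_pos'].tolist(),s['eef_pos'].tolist(),s['tool_rot'].tolist()))+'\n')
E
python3 -c "
from h import *
st();print(rel((.42,-.10,.55)),rel((.535,.326,.3)))"
```

```text
t 1.75 q [-87.57  17.83  17.08   0.5  143.63 -12.85] p [ 0.1407 -0.5008  0.8067] F [ 0.9 -0.  -0.4] open 0.0855
tilt 1.5 az -76.1; x az -74.3  el 1.5
[-317 -377  248] [-702 -604  488]
```

play_rows(
  slide=[
    [-30, -40, 30],
    [-100, -120, 80],
    [-317, -377, 248],
    [-317, -377, 248],
    [-317, -377, 248],
    [-317, -377, 248],
    [-317, -377, 248],
    [-450, -440, 330],
    [-702, -604, 420],
    [-702, -604, 420],
  ],
  yaw=[-5, -14, -22, -31, -40, -48, -57, -65, -74, -82],
  grip=1,
)

```text
t: 2.75
eef_pos: [0.3638, -0.1272, 0.5816]
tool_rot: [178.7, -0.2, 7.5]
wrist_force: [1.0, -0.3, 1.0]
opening: 0.0853
```

```bash
python3 -c "
from h import *
st();print(rel((.535,.326,.3)))"
```

```text
t 2.75 q [-36.44 -18.22  82.21  -0.87 114.99 -44.3 ] p [ 0.3638 -0.1272  0.5816] F [ 1.  -0.3  1. ] open 0.0853
tilt 1.3 az -73.9; x az 7.5  el 0.2
[ 228 -433  273]
```

play_rows(
  slide=[
    [228, -433, 273],
    [228, -433, 273],
    [228, -433, 273],
    [228, -433, 273],
    [228, -433, 273],
    [228, -433, 273],
    [228, -433, 273],
    [228, -433, 273],
    [228, -433, 273],
    [228, -433, 273],
  ],
  yaw=[-3, -6, -9, -13.5, -13.5, -13.5, -13.5, -13.5, -13.5, -13.5],
)

```text
t: 3.75
eef_pos: [0.5189, 0.2767, 0.3298]
tool_rot: [178.7, 0.1, 20.7]
wrist_force: [-0.3, -0.7, 0.8]
opening: 0.0856
```

Run:
```python
from h import *
st()
np.set_printoptions(precision=4,suppress=True)
s=r.state()
p,d=viewer.grab_frame("wrist");cv2.imwrite("pics/w1.png",p);np.save("pics/w1.npy",d)
c=viewer.camera_info("wrist");w=pts("wrist",d)
v,u=np.mgrid[:420,:560]
w=w.reshape(-1,3)
b=w[(w[:,0]>.45)&(w[:,0]<.62)&(w[:,1]>.24)&(w[:,1]<.42)]
t=b[(b[:,2]>.095)&(b[:,2]<.119)];print(len(t),cv2.minAreaRect(t[:,:2].astype(np.float32)),t[:,2].mean())
t=b[(b[:,2]>.122)&(b[:,2]<.14)];print(len(t),t.mean(0),cv2.minAreaRect(t[:,:2].astype(np.float32)))
print(rel((.535,.326,.095)))
```

```text
t 3.75 q [17.18  9.17 84.62 -1.29 86.23 -3.42] p [0.5189 0.2767 0.3298] F [-0.3 -0.7  0.8] open 0.0856
tilt 1.3 az -73.6; x az 20.7  el -0.1
2586 ((0.5340597629547119, 0.3331694006919861), (0.04941542446613312, 0.08278895914554596), 21.391742706298828) 0.1055550031680301
337 [0.5331 0.3333 0.1225] ((0.5339116454124451, 0.33313146233558655), (0.03448669984936714, 0.035802654922008514), 73.77256774902344)
[ 34 -40 227]
```

View pics/w1.png

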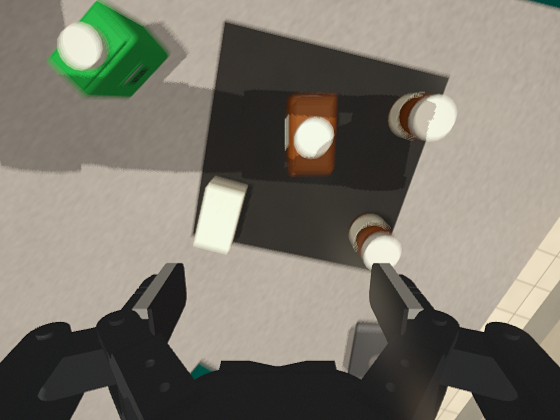

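```bash
python3 -c "
from h import *
st();print(rel((.534,.331,.21)),rel((.534,.331,.096)))"
```

```text
t 3.8 q [17.5   9.84 84.65 -1.09 85.98 -3.24] p [0.5182 0.281  0.3229] F [-2.6  0.1 -3.5] open 0.0856
tilt 1.2 az -95.4; x az 20.8  el -0.5
[ 34 -43 112] [ 35 -45 226]
```

play_rows(
  slide=[
    [25, -35, 40],
    [34, -43, 80],
    [34, -43, 112],
    [34, -43, 112],
    [34, -44, 140],
    [35, -45, 175],
    [35, -45, 205],
    [35, -45, 220],
    [35, -45, 220],
    [35, -45, 220],
  ],
  yaw=[-0.5, -0.5, -0.5, -0.5, -0.5, -0.5, -0.5, -0.5, -0.5, -0.5],
)

```text
t: 4.8
eef_pos: [0.5378, 0.3246, 0.1124]
tool_rot: [178.7, -0.0, 21.1]
wrist_force: [0.7, 0.3, 0.2]
opening: 0.0852
```

Run:
```python
from h import *
st();print(rel((.534,.331,.096)))
p,d=viewer.grab_frame("wrist");cv2.imwrite("pics/w2.png",p)
p,d=viewer.grab_frame("side");cv2.imwrite("pics/s2.png",cv2.resize(p[230:400,150:350],None,fx=3,fy=3))
```

```text
t 4.8 q [20.92 25.79 89.73 -1.42 64.47  0.39] p [0.5378 0.3246 0.1124] F [0.7 0.3 0.2] open 0.0852
tilt 1.3 az -68.0; x az 21.1  el 0.0
[-1 -8 16]
```

View pics/w2.png

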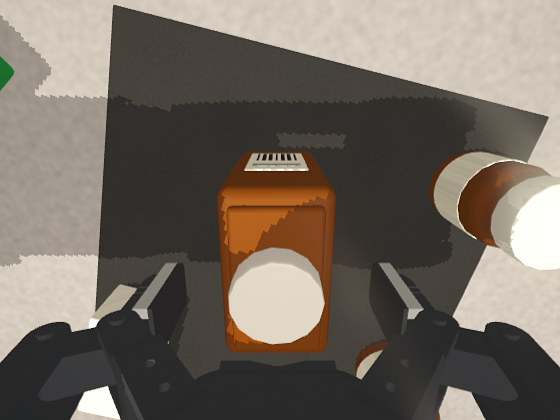

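View pics/s2.png

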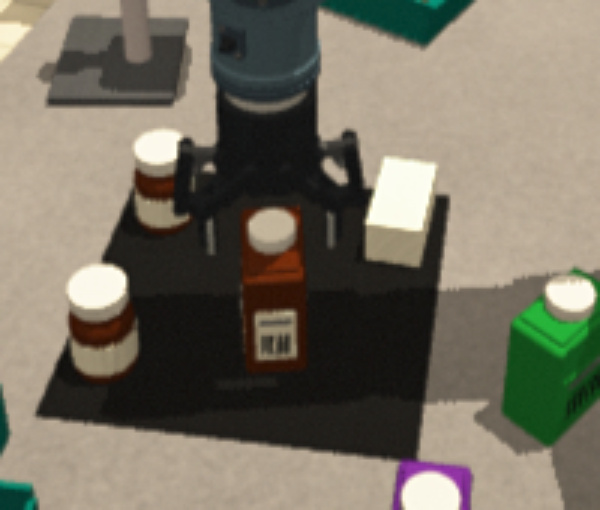

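play_rows(
  slide=[
    [-1, -7, 8],
    [-1, -7, 13],
    [-1, -7, 13],
  ],
  yaw=[-0.2, -0.2, -0.2],
)

```text
t: 5.2
eef_pos: [0.5323, 0.3303, 0.0964]
tool_rot: [178.7, 0.2, 21.4]
wrist_force: [-0.2, -0.5, 0.2]
opening: 0.0856
```

play_rows(
  slide=[
    [0, 0, 0],
    [0, 0, 0],
    [0, 0, 0],
    [0, 0, 0],
    [0, 0, 0],
    [0, 0, 0],
  ],
  yaw=[0, 0, 0, 0, 0, 0],
  grip=-1,
)

```text
t: 5.8
eef_pos: [0.5338, 0.3304, 0.0978]
tool_rot: [178.7, 0.0, 21.4]
wrist_force: [2.2, 1.3, 2.0]
opening: 0.0495
```

Run:
```python
from h import *
st()
```

```text
t 5.8 q [21.56 26.9  90.06 -1.43 63.08  0.85] p [0.5338 0.3304 0.0978] F [2.2 1.3 2. ] open 0.0495
tilt 1.3 az -70.2; x az 21.4  el -0.0
```

```bash
cat > kin.py <<'E'
import numpy as np
from scipy.spatial.transform import Rotation as Ro
from scipy.optimize import least_squares
D=[([-86.1329647,10.4008976,92.1327829,.00178,77.5685379,-11.8203784],[.15546063,-.55303933,.2523844],[-179.97736,.0996949,-74.3129514]),
([-86.1278890,19.9479981,22.8156009,.00149,137.090269,-11.8219923],[.15551233,-.55312105,.74808379],[179.971052,-.143239,-74.3047674]),
([-87.58643308,17.73547022,17.05821922,.49834087,143.69224407,-12.87787963],[.1404951,-.49965095,.80770648],[179.9395584,-1.54034557,-74.302254])]
D+=[eval(l) for l in open('log.txt')]
def fk(q,p,mode=0):
    z0,a1,d,L1,e,L2,g,Lt,lx=p
    q=np.array(q)
    R=Ro.from_euler('z',q[0],degrees=True); x=np.array([0,0,z0])+R.apply([a1,d,0])
    R=R*Ro.from_euler('y',q[1],degrees=True); x=x+R.apply([0,0,L1])
    R=R*Ro.from_euler('y',q[2],degrees=True); x=x+R.apply([e,0,L2])
    R=R*Ro.from_euler('z',q[3],degrees=True); x=x+R.apply([0,g,0])
    R=R*Ro.from_euler('y',q[4],degrees=True); x=x+R.apply([lx,0,Lt])
    R=R*Ro.from_euler('z',q[5]+180,degrees=True)
    return x,R
def fit():
    def f(p):
        return np.concatenate([fk(q,p)[0]-x for q,x,_ in D]+[1e-3*(p-p0)])
    p0=np.array([.3,0,0,.42,0,.4,.11,.25,0])
    s=least_squares(f,p0); return s
if __name__=="__main__":
    np.set_printoptions(precision=4,suppress=True)
    s=fit();print(s.x,np.abs(s.fun[:-9]).reshape(-1,3).max(1))
    for q,x,o in D[2:]:
        R=fk(q,s.x)[1]; print(np.degrees((R.inv()*Ro.from_euler('xyz',o,degrees=True)).magnitude()),end=' ')
E
python3 kin.py
```

```text
[ 0.3134 -0.      0.1173  0.4382  0.0855  0.5145  0.0005  0.2969 -0.    ] [0. 0. 0. 0. 0. 0. 0. 0. 0.]
8.173920504093558e-09 4.082921116164979e-14 1.9553553394368366e-14 3.060969829787344e-14 5.725242890508813e-15 2.9654759964274086e-14 4.467674235536243e-14
```

```bash
cat > sim.py <<'E'
from kin import *
P=fit().x
lo=np.array([-171.53,-51.25,17.06,-65.23,0,-178.68]);hi=np.array([171.53,118.39,147.69,245.23,150.52,178.68])
def ik(q0,x,R,w):
    def f(q):
        a,b=fk(q,P); return np.concatenate([a-x,w*(R*b.inv()).as_rotvec()])
    return least_squares(f,np.clip(q0,lo+1e-3,hi-1e-3),bounds=(lo,hi),x_scale=10.).x
def tilt(R):
    z=R.as_matrix()[:,2]; return np.degrees(np.arccos(-z[2])),np.degrees(np.arctan2(z[1],z[0]))
E
python3 - <<'E'
from sim import *
np.set_printoptions(precision=4,suppress=True)
R=Ro.from_euler('xyz',[179.97,-.1,-74.305],degrees=True)
q0=D[1][0]
for z in (.803,.853,.903,.953):
    for w in(.3,.5,1,2,5):
        q=ik(q0,np.array([.1555,-.5531,z]),R,w); x,Rq=fk(q,P); print(z,w,q,x,tilt(Rq))
print(D[2][0],D[2][1],tilt(Ro.from_euler('xyz',D[2][2],degrees=True)),D[3])
E
```

```text
0.803 0.3 [-86.7323  20.3974  17.06     0.8972 139.7673 -11.729 ] [ 0.1518 -0.5401  0.784 ] (np.float64(2.831707825404193), np.float64(-74.91877002186679))
0.803 0.5 [-86.616   20.7875  17.06     0.3799 140.913  -12.0138] [ 0.151  -0.5372  0.7801] (np.float64(1.2618844394905202), np.float64(-75.67375113574718))
0.803 1 [-86.5537  21.      17.06     0.0936 141.5303 -12.1753] [ 0.1506 -0.5356  0.778 ] (np.float64(0.41378790583647623), np.float64(-78.46783690079562))
0.803 2 [-86.5367  21.0585  17.06     0.0141 141.6995 -12.2206] [ 0.1504 -0.5352  0.7774] (np.float64(0.1821410226160477), np.float64(-83.78815472718426))
0.803 5 [-86.5318  21.0753  17.06    -0.0088 141.7481 -12.2337] [ 0.1504 -0.535   0.7773] (np.float64(0.11673263035053635), np.float64(-89.19772622121377))
0.853 0.3 [-87.5707  17.8363  17.06     2.197  138.7961 -11.5346] [ 0.1477 -0.5254  0.8086] (np.float64(6.450437108230858), np.float64(-74.58066623207102))
0.853 0.5 [-87.2636  18.7298  17.06     0.935  141.5428 -12.2136] [ 0.1457 -0.5184  0.7992] (np.float64(2.7263805805165786), np.float64(-74.94438684837968))
0.853 1
[... 1749 characters left out ...]
12 146.2398 -13.739 ] [ 0.1335 -0.475   0.8202] (np.float64(0.45063780041340673), np.float64(-78.13160338229103))
0.953 5 [-88.1344  16.326   17.06     0.0147 146.4554 -13.8171] [ 0.1334 -0.4744  0.8196] (np.float64(0.15873375437255324), np.float64(-85.20363696210438))
[-87.58643308, 17.73547022, 17.05821922, 0.49834087, 143.69224407, -12.87787963] [0.1404951, -0.49965095, 0.80770648] (np.float64(1.5415306619948266), np.float64(-76.54960081438341)) ([-87.5712592977119, 17.832701902688598, 17.08205080357641, 0.49898657888383285, 143.63020685213328, -12.851274442685554], [0.1406821254308335, -0.5008036462182158, 0.8067019353909998], [179.95460609743924, -1.4831044458016642, -74.3138518015429])
```

```bash
cat >> sim.py <<'E'
def step(x,R,xt,Rt,pm=.05,am=8.59):
    d=xt-x;n=np.linalg.norm(d);d=d*min(1,pm/max(n,1e-9))
    v=(Rt*R.inv()).as_rotvec(degrees=True);m=np.linalg.norm(v);v=v*min(1,am/max(m,1e-9))
    return x+d,Ro.from_rotvec(v,degrees=True)*R
def call(q,slides,yaws,w,x0=None,R0=None):
    x,R=fk(q,P)
    if x0 is not None:x,R=x0,R0
    xs,Rs=x,R
    for s,y in zip(slides,yaws):
        xt=xs+Rs.apply(np.array(s)/1000);Rt=Rs*Ro.from_euler('z',y,degrees=True)
        a,b=step(x,R,xt,Rt); q=ik(q,a,b,w); x,R=fk(q,P)
    return q
E
python3 - <<'E'
from sim import *
np.set_printoptions(precision=4,suppress=True)
R=Ro.from_euler('xyz',[180,0,-74.31],degrees=True)
q0=ik(D[1][0],np.array([.1555,-.554,.753]),R,1)
for w in(.2,.3,.4,.5,.7,1):
    q=call(q0,[[0,0,-50*i] for i in (1,2,3,4)],[0]*4,w);x,Rq=fk(q,P);print(w,q,x,tilt(Rq))
E
```

```text
0.2 [-88.9347  14.5016  17.06     4.9349 134.7676 -10.7285] [ 0.1456 -0.5187  0.8432] (np.float64(14.000865345862723), np.float64(-74.3127352383819))
0.3 [-88.036   16.6866  17.06     2.0384 140.9727 -12.0832] [ 0.1419 -0.5054  0.8179] (np.float64(5.416795352620883), np.float64(-74.31106613201213))
0.4 [-87.7855  17.3559  17.06     1.1324 142.7148 -12.5574] [ 0.1408 -0.5018  0.8113] (np.float64(2.944906331302706), np.float64(-74.310204960997))
0.5 [-87.6763  17.657   17.06     0.7183 143.4818 -12.7823] [ 0.1404 -0.5002  0.8084] (np.float64(1.8491522598577537), np.float64(-74.30955907716722))
0.7 [-87.5853  17.9125  17.06     0.3633 144.1247 -12.9792] [ 0.14   -0.499   0.8061] (np.float64(0.9270424940554609), np.float64(-74.30926498605446))
1 [-87.5385  18.0454  17.06     0.1771 144.4565 -13.084 ] [ 0.1399 -0.4983  0.8049] (np.float64(0.44995873984511275), np.float64(-74.30916103318982))
```

Run:
```python
from sim import *
np.set_printoptions(precision=3,suppress=True)
q0=np.array(D[-1][0]);x,R=fk(q0,P)
for tgt in ((.84,.36,.42),(.82,.34,.5)):
  for push in ([50,0,0],[46,0,-19]):
    q=q0
    xt=np.array(tgt)
    a=R.inv().apply(xt-x)*1000
    # target in steps
    for k in range(4):
        xx,RR=fk(q,P); s=RR.inv().apply(xt-xx)*1000
        q=call(q,[s]*6,[0]*6,.55)
    xx,RR=fk(q,P);print('start',q,xx,tilt(RR))
    for k in range(16):
        q=call(q,[push],[0],.55)
        if k%5==0 or k==15:
            xx,RR=fk(q,P);M=RR.as_matrix();print(k,q,xx,tilt(RR),np.degrees(np.arctan2(M[1,0],M[0,0])))
```

```text
start [ 15.733  50.922  17.06   -0.541 106.081  -5.865] [0.816 0.349 0.408] (np.float64(5.9588030140741965), np.float64(10.71618626693017))
0 [ 15.666  51.676  17.06   -0.259 103.319  -5.855] [0.831 0.354 0.398] (np.float64(7.949199849865116), np.float64(13.840077730530378)) 21.516255648616095
5 [15.339 53.841 17.06   1.174 90.619 -6.016] [0.895 0.374 0.378] (np.float64(18.51574698540408), np.float64(19.03699301959753)) 21.69607508797811
10 [15.03  53.629 17.06   2.675 80.082 -6.414] [0.943 0.389 0.404] (np.float64(29.347601676896293), np.float64(20.411812568692906)) 21.855602300268302
15 [14.716 51.467 17.06   4.237 71.826 -6.927] [0.973 0.399 0.467] (np.float64(39.863391623004425), np.float64(21.00343795887239)) 22.005202421309445
start [ 15.733  50.922  17.06   -0.541 106.081  -5.865] [0.816 0.349 0.408] (np.float64(5.9588030140741965), np.float64(10.71618626693017))
0 [ 15.632  50.53   17.06   -0.244 104.379  -5.889] [0.824 0.352 0.415] (np.float64(8.033833387886474), np.float64(13.940093362741942)) 21.51784831817726
5 [15.128 47.588 17.06   1.259 96.837 -6.077] [0.855 0.36  0.47
[... 1176 characters left out ...]
-6.875] [0.79  0.327 0.482] (np.float64(6.894120687135241), np.float64(11.620583101515876))
0 [ 14.656  45.656  17.06   -0.091 108.33   -6.834] [0.799 0.33  0.486] (np.float64(8.954088270235472), np.float64(14.103601848923892)) 21.54437069428117
5 [ 14.32   43.44   17.06    1.428 100.076  -6.761] [0.831 0.341 0.531] (np.float64(19.469296370550392), np.float64(18.54258686915837)) 21.755089886695473
10 [13.887 39.687 17.06   2.985 93.413 -6.828] [0.846 0.346 0.604] (np.float64(29.96995823683409), np.float64(19.859731677139827)) 21.968829840708544
15 [13.287 34.736 17.06   4.646 88.208 -6.966] [0.84  0.344 0.698] (np.float64(40.22608706209866), np.float64(20.489386700002324)) 22.204657168124317
```

Run:
```python
from h import *
print(rel((.534,.330,.2)),rel((.534,.33,.30)),rel((.78,.26,.46)))
```

```text
[   0    3 -102] [   0    5 -202] [ 203  163 -359]
```

play_rows(
  slide=[
    [0, 0, -20],
    [0, 2, -55],
    [0, 3, -102],
    [0, 5, -150],
    [20, 20, -200],
    [60, 50, -240],
    [110, 90, -290],
    [150, 120, -330],
    [203, 163, -359],
    [203, 163, -359],
  ],
  yaw=[0, 0, 0, 0, 0, 0, 0, 0, 0, 0],
)

```text
t: 6.8
eef_pos: [0.7484, 0.2689, 0.4396]
tool_rot: [178.7, 0.2, 21.4]
wrist_force: [2.4, 1.3, -2.2]
opening: 0.0492
```

Run:
```python
from h import *
st()
p,d=viewer.grab_frame("side");cv2.imwrite("pics/s3.png",p)
```

```text
t 6.8 q [ 11.73  38.39  33.4   -1.35 108.24 -10.07] p [0.7484 0.2689 0.4396] F [ 2.4  1.3 -2.2] open 0.0492
tilt 1.3 az -79.8; x az 21.4  el -0.2
```

View pics/s3.png

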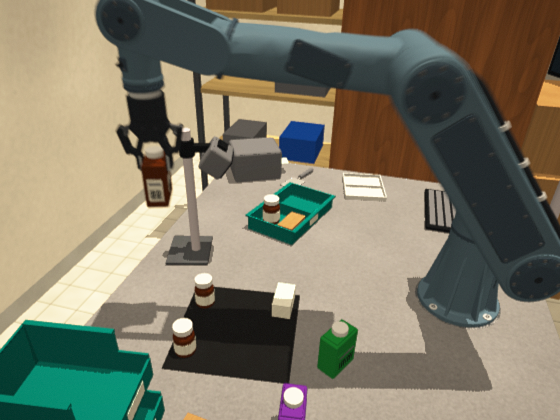

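play_rows(
  slide=[
    [49, 5, 0],
    [98, 10, -10],
    [147, 15, -20],
  ],
  yaw=[0, 0, 0],
)

```text
t: 7.15
eef_pos: [0.8101, 0.2824, 0.4171]
tool_rot: [178.8, -1.1, 21.4]
wrist_force: [-1.4, -0.0, -5.3]
opening: 0.0492
```

play_rows(
  slide=[
    [49, 5, -8],
  ],
  yaw=[0],
)

```text
t: 7.25
eef_pos: [0.8228, 0.2842, 0.4165]
tool_rot: [178.6, -3.4, 21.5]
wrist_force: [-0.4, -0.9, -3.0]
opening: 0.049
```

play_rows(
  slide=[
    [49, 5, -8],
  ],
  yaw=[0],
)

```text
t: 7.35
eef_pos: [0.8354, 0.2855, 0.4134]
tool_rot: [178.5, -5.4, 21.5]
wrist_force: [0.2, -0.1, -3.3]
opening: 0.0492
```

```bash
python3 -c "
from h import *
st()"
```

```text
t 7.35 q [ 11.39  50.44  17.22  -0.56 106.71 -10.24] p [0.8354 0.2855 0.4134] F [ 0.2 -0.1 -3.3] open 0.0492
tilt 5.6 az 5.9; x az 21.5  el 5.4
```

Works as modelled: about 2° of tilt per push. Continuing.

play_rows(
  slide=[
    [49, 3, -10],
  ],
  yaw=[0],
)

```text
t: 7.45
eef_pos: [0.846, 0.288, 0.4112]
tool_rot: [178.4, -7.3, 21.5]
wrist_force: [0.4, -0.4, -4.4]
opening: 0.0488
```

play_rows(
  slide=[
    [49, 3, -10],
  ],
  yaw=[0],
)

```text
t: 7.55
eef_pos: [0.856, 0.2909, 0.411]
tool_rot: [178.3, -9.1, 21.6]
wrist_force: [0.1, 0.1, -3.3]
opening: 0.0493
```

play_rows(
  slide=[
    [49, 3, -10],
  ],
  yaw=[0],
)

```text
t: 7.65
eef_pos: [0.8655, 0.2936, 0.4122]
tool_rot: [178.2, -11.0, 21.7]
wrist_force: [-0.4, 0.0, -4.3]
opening: 0.0491
```

play_rows(
  slide=[
    [49, 3, -10],
  ],
  yaw=[0],
)

```text
t: 7.75
eef_pos: [0.8745, 0.2961, 0.4148]
tool_rot: [178.1, -12.9, 21.7]
wrist_force: [-0.3, 0.1, -4.3]
opening: 0.0488
```

play_rows(
  slide=[
    [49, 3, -10],
  ],
  yaw=[0],
)

```text
t: 7.85
eef_pos: [0.8829, 0.2985, 0.4188]
tool_rot: [178.0, -14.8, 21.8]
wrist_force: [0.0, 0.9, -4.1]
opening: 0.0494
```

```bash
python3 -c "
from h import *
st()"
```

```text
t 7.85 q [ 11.19  50.64  17.26   0.71  97.19 -10.16] p [0.8829 0.2985 0.4188] F [ 0.   0.9 -4.1] open 0.0494
tilt 14.9 az 13.9; x az 21.8  el 14.8
```

play_rows(
  slide=[
    [49, 3, -8],
  ],
  yaw=[0],
)

```text
t: 7.95
eef_pos: [0.8916, 0.3009, 0.423]
tool_rot: [177.9, -16.7, 21.9]
wrist_force: [-0.4, -0.3, -3.0]
opening: 0.0489
```

play_rows(
  slide=[
    [49, 3, -8],
  ],
  yaw=[0],
)

```text
t: 8.05
eef_pos: [0.8996, 0.3032, 0.4277]
tool_rot: [177.7, -18.6, 22.0]
wrist_force: [-1.2, -1.4, -4.5]
opening: 0.0492
```

play_rows(
  slide=[
    [49, 3, -5],
  ],
  yaw=[0],
)

```text
t: 8.15
eef_pos: [0.9082, 0.3056, 0.4321]
tool_rot: [177.6, -20.5, 22.0]
wrist_force: [-0.2, -1.0, -3.2]
opening: 0.0492
```

play_rows(
  slide=[
    [49, 3, -5],
  ],
  yaw=[0],
)

```text
t: 8.25
eef_pos: [0.9162, 0.3079, 0.4367]
tool_rot: [177.5, -22.3, 22.1]
wrist_force: [0.3, -0.5, -2.3]
opening: 0.0493
```

play_rows(
  slide=[
    [49, 3, -5],
  ],
  yaw=[0],
)

```text
t: 8.35
eef_pos: [0.9237, 0.3101, 0.443]
tool_rot: [177.4, -24.2, 22.2]
wrist_force: [-0.3, -0.3, -3.5]
opening: 0.0492
```

play_rows(
  slide=[
    [49, 3, -5],
  ],
  yaw=[0],
)

```text
t: 8.45
eef_pos: [0.9308, 0.3121, 0.4511]
tool_rot: [177.2, -26.1, 22.3]
wrist_force: [0.3, -0.4, -4.3]
opening: 0.0495
```

play_rows(
  slide=[
    [49, 3, 0],
  ],
  yaw=[0],
)

```text
t: 8.55
eef_pos: [0.9391, 0.3144, 0.4576]
tool_rot: [177.0, -28.1, 22.4]
wrist_force: [0.1, -0.5, -3.4]
opening: 0.0491
```

play_rows(
  slide=[
    [49, 3, 0],
  ],
  yaw=[0],
)

```text
t: 8.65
eef_pos: [0.9465, 0.3166, 0.4628]
tool_rot: [176.9, -29.9, 22.5]
wrist_force: [-0.1, -0.3, -3.3]
opening: 0.0491
```

```bash
python3 -c "
from h import *
st()
p,d=viewer.grab_frame('side');cv2.imwrite('pics/s4.png',p);np.save('pics/s4.npy',d)
p,d=viewer.grab_frame('scene');cv2.imwrite('pics/sc4.png',p);np.save('pics/sc4.npy',d)"
```

```text
t 8.65 q [ 10.9   49.75  17.16   2.73  83.14 -10.39] p [0.9465 0.3166 0.4628] F [-0.1 -0.3 -3.3] open 0.0491
tilt 30.1 az 16.3; x az 22.5  el 29.9
```

View pics/s4.png

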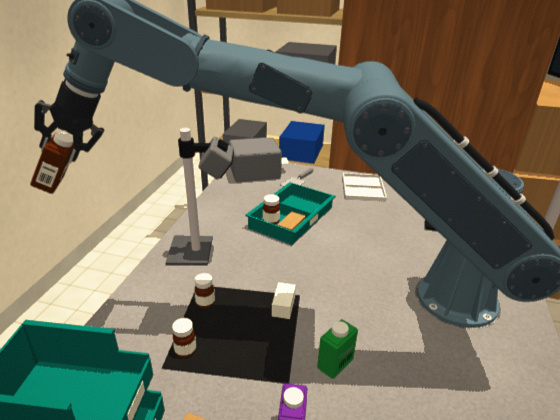

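View pics/sc4.png

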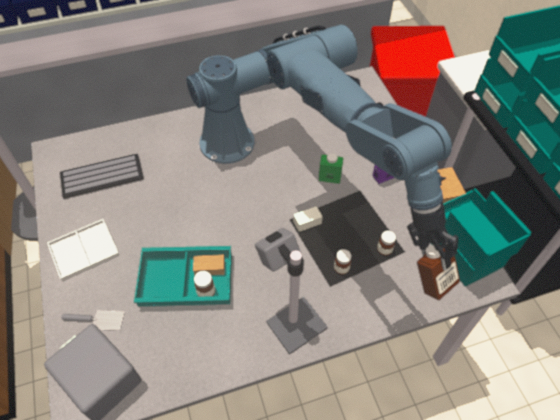

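```bash
python3 - <<'E'
from h import *
np.set_printoptions(precision=4,suppress=True)
for n in("scene","side"):
    w=pts(n,np.load({"scene":"pics/scene0.npy","side":"pics/side0.npy"}[n]))
    m=(w[...,0]>.62)&(w[...,0]<.765)&(abs(w[...,1]+.02)<.08)&(w[...,2]>.24)
    # local normals
    dx=np.roll(w,-2,1)-np.roll(w,2,1);dy=np.roll(w,-2,0)-np.roll(w,2,0)
    N=np.cross(dx,dy);N/=np.linalg.norm(N,axis=-1,keepdims=True)+1e-9
    mm=cv2.erode(m.astype(np.uint8),np.ones((5,5)))>0
    nn=N[mm];pp=w[mm];nn[nn[:,2]<0]*=-1 if 0 else 1
    _,lab,cen=cv2.kmeans(nn.astype(np.float32),4,None,(3,50,1e-4),5,0)
    for k in range(4):
        q=pp[lab[:,0]==k]
        c=q.mean(0);u,s,v=np.linalg.svd(q-c);print(n,len(q),cen[k],'c',c,'fitn',v[2],'rms',s[2]/len(q)**.5)
E
python3 - <<'E'
import cv2
a=cv2.imread('pics/side0.png')[120:190,160:260];b=cv2.imread('pics/scene0.png')[215:290,240:320]
cv2.imwrite('pics/hd.png',cv2.hconcat([cv2.resize(a,(400,280),interpolation=3),cv2.resize(b,(320,280),interpolation=3)]))
E
```

```text
scene 146 [-0.7141 -0.2307 -0.5674] c [ 0.7403 -0.0133  0.3664] fitn [-0.6594 -0.1936 -0.7264] rms 0.004628677710015968
scene 119 [-0.3852  0.7822 -0.2825] c [ 0.7408 -0.049   0.3583] fitn [ 0.7705 -0.0859  0.6317] rms 0.010623767769332815
scene 142 [-0.0932 -0.2156 -0.8869] c [ 0.7324 -0.0175  0.372 ] fitn [-0.1694 -0.1337 -0.9764] rms 0.00627213514624241
scene 129 [ 0.3541  0.2712 -0.8412] c [ 0.7216 -0.0282  0.3689] fitn [-0.2934 -0.1258  0.9477] rms 0.005667791975828916
side 156 [ 0.5545 -0.028  -0.7493] c [ 0.699  -0.0012  0.3639] fitn [ 0.4745  0.0526 -0.8787] rms 0.006655470171407336
side 78 [-0.5131 -0.3634 -0.6794] c [0.7281 0.0102 0.3658] fitn [0.557  0.1864 0.8093] rms 0.005518825388830113
side 217 [ 0.4606 -0.8279  0.0694] c [0.7067 0.0242 0.3363] fitn [ 0.1726 -0.9266 -0.334 ] rms 0.009613792759344885
side 205 [ 0.0913 -0.9191 -0.2191] c [0.711  0.0247 0.3418] fitn [-0.0884  0.9413  0.3256] rms 0.010069596518488955
```

View pics/hd.png

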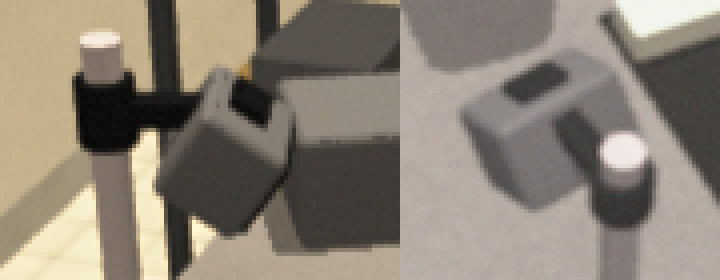

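Run:
```python
from h import *
np.set_printoptions(precision=4,suppress=True)
def ray(n,u,v,z):
    c=viewer.camera_info(n);d=np.linalg.inv(c["K"])@[u,v,1];d=c["R"].T@d;o=-c["R"].T@c["t"];return o+d*(z-o[2])/d[2]
a=ray("scene",256.3,243.1,.341);b=ray("scene",283.8,229.7,.341)
print("front top edge",a,b,np.linalg.norm(a-b),np.degrees(np.arctan2(*(b-a)[[1,0]]))-90,(a+b)/2)
# window dark top vent etc; post top: scene (295.5,254)@.412 ; side (185,130)
print(ray("scene",240+(625-400)/4,215+150/3.73,.412),ray("side",160+98/4,120+38/4,.412))
# foot corners side
S=cv2.imread("pics/side0.png");C=cv2.imread("pics/scene0.png")
cv2.imwrite("pics/ft.png",cv2.hconcat([cv2.resize(S[225:275,155:225],(560,400),interpolation=3)]))
cv2.imwrite("pics/ft2.png",cv2.resize(C[290:360,255:335],(640,560),interpolation=3))
```

```text
front top edge [ 0.6956 -0.0703  0.341 ] [0.6779 0.0154 0.341 ] 0.08752434161657545 11.672423067100311 [ 0.6868 -0.0275  0.341 ]
[0.8047 0.0063 0.412 ] [0.8016 0.0033 0.412 ]
```

View pics/ft2.png

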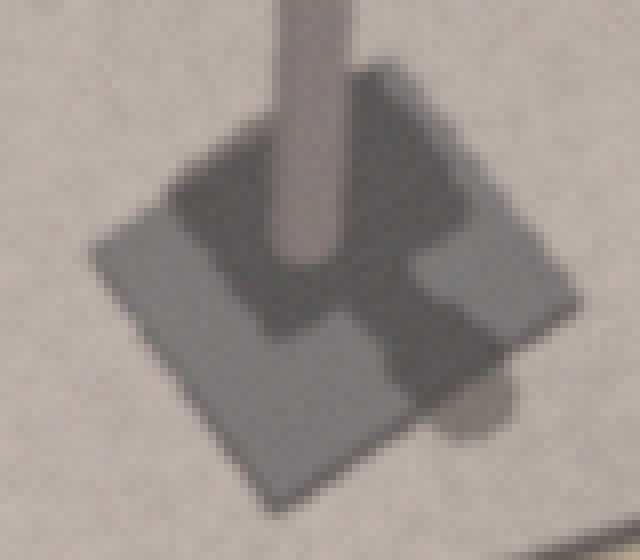

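Run:
```python
from h import *
np.set_printoptions(precision=4,suppress=True)
def ray(n,u,v,z):
    c=viewer.camera_info(n);d=np.linalg.inv(c["K"])@[u,v,1];d=c["R"].T@d;o=-c["R"].T@c["t"];return o+d*(z-o[2])/d[2]
A=[ray("scene",255+u/8,290+v/8,z) for u,v,z in((92,248,.01),(278,508,.006),(580,300,.01),(385,62,.012))]
print(np.array(A),np.mean(A,0)); 
for i in range(4):
    d=A[(i+1)%4]-A[i];print(np.linalg.norm(d),np.degrees(np.arctan2(d[1],d[0]))%90)
```

```text
[[ 0.7846 -0.0769  0.01  ]
 [ 0.906  -0.0405  0.006 ]
 [ 0.8659  0.0987  0.01  ]
 [ 0.7465  0.0599  0.012 ]] [0.8257 0.0103 0.0095]
0.12681044958895965 16.698214806536036
0.14483676415494146 16.0639293792771
0.1255239931785995 17.977860544375915
0.14201293738877702 15.538757618489669
```

```bash
cat > plan.py <<'E'
from sim import *
from h import r,rel,st
spot=np.array([.603,-.0536,.241])
cx=np.cos(np.radians(35));a=np.radians(16.3)
wx=np.array([cx*np.cos(a),cx*np.sin(a),np.sin(np.radians(35))])
def reading(k):
    s=r.state();R=Ro.from_euler('xyz',s["tool_rot"],degrees=True)
    n={'f':[1,0,0],'s':[0,-1,0],'b':[-1,0,0]}[k];lab=np.array({'f':[.025,0,.049],'s':[0,-.042,.049],'b':[-.025,0,.049]}[k])
    wt=R.inv().apply(wx); n=np.array(n)
    phi=np.degrees(np.arctan2(wt[1],wt[0])-np.arctan2(n[1],n[0]));phi=(phi+180)%360-180
    R2=R*Ro.from_euler('z',phi,degrees=True)
    tcp=spot-R2.apply(lab)
    err=np.degrees(np.arccos(R2.apply(n)@wx))
    return tcp,phi,err,np.round(R.inv().apply(tcp-s['eef_pos'])*1000),R2
E
python3 - <<'E'
from plan import *
np.set_printoptions(precision=3,suppress=True)
q=np.array(r.state()['joint_pos'])
for k in 'fsb':
    tcp,phi,err,sl,R2=reading(k);
    q=ik(np.array([-16,0,90,0,60,-32]) if k=='f' else q,tcp,R2,.55);print(k,tcp,phi,err,sl,q,np.linalg.norm(fk(q,P)[0]-tcp))
print(rel((.52,.22,.45)),rel((.45,-.07,.34)))
E
```

```text
f [ 0.559 -0.067  0.271] 5.392794937593322 4.920872114347642 [-534.  210.  -74.] [-30.51   -7.835 113.328  26.211  55.826 -58.127] 1.4496554472873177e-08
s [ 0.545 -0.071  0.262] 95.3927949375933 4.92087211434779 [-551.  208.  -74.] [-32.039  -9.12  115.473  26.948  55.715  29.816] 1.2709139704915932e-12
b [ 0.559 -0.067  0.271] -174.6072050624067 4.920872114347642 [-534.  210.  -74.] [-30.51   -7.835 113.328  26.211  55.826 121.873] 3.291868369100219e-09
[-380  -63 -207] [-587  177 -187]
```

play_rows(
  slide=[
    [-40, -6, -22],
    [-85, -14, -46],
    [-130, -21, -70],
    [-175, -29, -95],
    [-220, -36, -120],
    [-265, -44, -145],
    [-310, -51, -170],
    [-350, -58, -190],
    [-380, -50, -207],
    [-400, -20, -207],
  ],
  yaw=[0, 0, 1, 2, 3, 4, 5, 5.4, 5.4, 5.4],
)

```text
t: 9.75
eef_pos: [0.5158, 0.175, 0.4435]
tool_rot: [180.0, -30.2, 16.6]
wrist_force: [0.3, -1.5, -2.2]
opening: 0.0495
```

Run:
```python
from plan import *
st();print(rel((.47,-.06,.35)),rel((.53,-.07,.29)),reading('f')[:4])
```

```text
t 9.75 q [  2.24 -19.07 102.65   7.75  67.23 -15.5 ] p [0.5158 0.175  0.4435] F [ 0.3 -1.5 -2.2] open 0.0495
tilt 30.2 az 16.6; x az 16.6  el 30.2
[-143  212   25] [-126  239  104] (array([ 0.5586556 , -0.06669511,  0.27080088]), np.float64(0.25022935685115044), np.float64(4.833492376191657), array([-111.,  244.,  135.]))
```

play_rows(
  slide=[
    [-45, 20, 5],
    [-90, 50, 10],
    [-130, 95, 15],
    [-143, 140, 20],
    [-143, 185, 25],
    [-143, 212, 25],
    [-140, 225, 60],
    [-126, 239, 104],
    [-111, 244, 130],
    [-111, 244, 135],
  ],
  yaw=[0, 0, 0, 0, 0, 0, 0, 0, 0, 0],
)

```text
t: 10.75
eef_pos: [0.5609, -0.0688, 0.2667]
tool_rot: [-179.9, -29.8, 16.2]
wrist_force: [-1.1, -0.2, -4.2]
opening: 0.0494
```

Run:
```python
from plan import *
from h import *
st();print(reading('f')[:4])
for n in("side","scene","wrist"):
    p,d=viewer.grab_frame(n);cv2.imwrite(f'pics/{n}5.png',p);np.save(f'pics/{n}5.npy',d)
```

```text
t 10.75 q [-30.56  -7.02 113.02  26.17  55.63 -58.29] p [ 0.5609 -0.0688  0.2667] F [-1.1 -0.2 -4.2] open 0.0494
tilt 29.8 az 16.5; x az 16.2  el 29.8
(array([ 0.55882959, -0.06662449,  0.27108883]), np.float64(-0.05557119106467212), np.float64(5.1909875423208565), array([ 1., -3., -4.]))
```

View pics/side5.png

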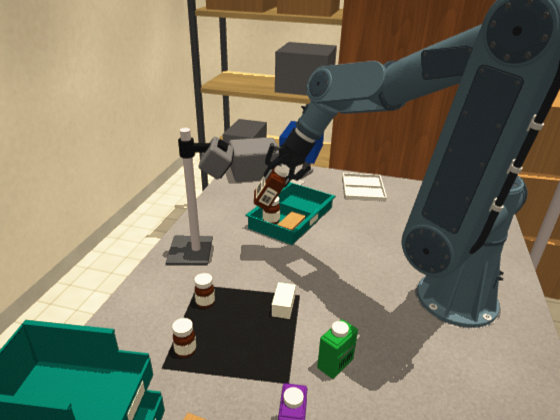

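View pics/scene5.png

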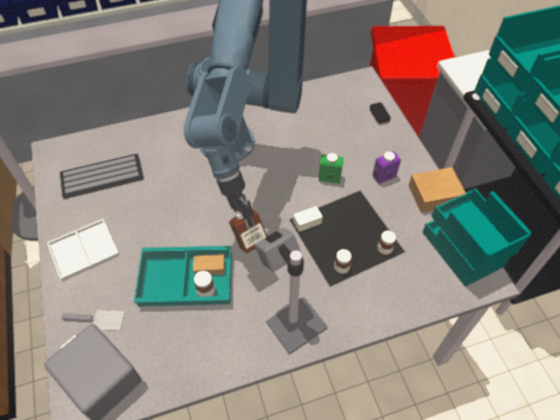

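View pics/wrist5.png

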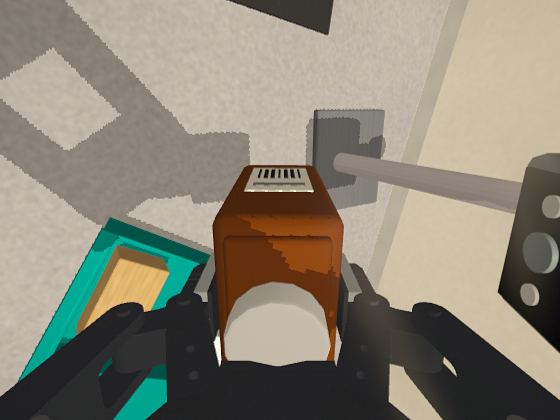

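Run:
```python
from plan import *
from h import pts
np.set_printoptions(precision=4,suppress=True)
w=pts("wrist",np.load("pics/wrist5.npy"))
for (v,u) in ((180,545),(200,530),(250,520),(280,510),(320,545),(340,555)):
    p=w[v,u]; d=p-np.array([.6975,-.026,.31]); print(v,u,p,'along wx %.4f'%(d@wx),'from spot %.4f'%((p-spot)@wx), 'lat %.4f'%(d@[-np.sin(a),np.cos(a),0]))
q=w[200:300,525:558].reshape(-1,3);c=q.mean(0);n=np.linalg.svd(q-c)[2][2];print(n*np.sign(n[2]),wx)
```

```text
180 545 [0.6925 0.0114 0.3013] along wx -0.0003 from spot 0.1199 lat 0.0372
200 530 [ 0.6994 -0.0003  0.2956] along wx -0.0009 from spot 0.1193 lat 0.0241
250 520 [ 0.7067 -0.0299  0.2972] along wx -0.0010 from spot 0.1192 lat -0.0063
280 510 [ 0.7154 -0.0503  0.2949] along wx -0.0002 from spot 0.1200 lat -0.0284
320 545 [ 0.6981 -0.0605  0.3217] along wx -0.0008 from spot 0.1195 lat -0.0333
340 555 [ 0.6952 -0.0672  0.3289] along wx -0.0005 from spot 0.1198 lat -0.0389
[0.3784 0.2783 0.8828] [0.7862 0.2299 0.5736]
```

play_rows(
  slide=[
    [1, -2, -3],
    [1, -2, -3],
    [1, -2, -3],
    [1, -2, -3],
    [1, -2, -3],
    [1, -2, -3],
    [1, -2, -3],
    [1, -2, -3],
  ],
  yaw=[0, 0, 0, 0, 0, 0, 0, 0],
)

```text
t: 11.7
eef_pos: [0.5591, -0.0673, 0.272]
tool_rot: [-180.0, -29.9, 16.3]
wrist_force: [-0.6, -0.5, -3.8]
opening: 0.049
```

Run:
```python
from plan import *
st();print(reading('f')[:4]);print(reading('s')[:4])
```

```text
t 11.7 q [-30.52  -7.76 113.07  26.03  56.07 -57.95] p [ 0.5591 -0.0673  0.272 ] F [-0.6 -0.5 -3.8] open 0.049
tilt 29.9 az 16.3; x az 16.3  el 29.9
(array([ 0.55873398, -0.06655581,  0.27097777]), np.float64(-0.018058066046961585), np.float64(5.052815377414899), array([-1., -1.,  1.]))
(array([ 0.54459589, -0.07069041,  0.26249135]), np.float64(89.98194193395301), np.float64(5.0528153774146825), array([-18.,  -1.,   1.]))
```

play_rows(
  slide=[
    [-10, 0, 0],
    [-18, 0, 0],
    [-18, 0, 0],
    [-18, 0, 0],
    [-18, 0, 0],
    [-18, 0, 0],
    [-18, 0, 0],
    [-18, 0, 0],
    [-18, 0, 0],
    [-18, 0, 0],
  ],
  yaw=[8, 16, 24, 32, 40, 48, 56, 64, 72, 80],
)

```text
t: 12.7
eef_pos: [0.5442, -0.0717, 0.263]
tool_rot: [-150.4, -4.8, -65.3]
wrist_force: [0.2, -0.7, -2.8]
opening: 0.049
```

Run:
```python
from plan import *
st();print(reading('s')[:4])
```

```text
t 12.7 q [-32.13  -9.12 115.34  26.8   55.94  20.21] p [ 0.5442 -0.0717  0.263 ] F [ 0.2 -0.7 -2.8] open 0.049
tilt 30.0 az 16.3; x az -65.3  el 4.8
(array([ 0.54459297, -0.07068468,  0.26248797]), np.float64(9.657816586500957), np.float64(5.0496301614223285), array([-1., -0.,  1.]))
```

play_rows(
  slide=[
    [0, 0, 0],
    [0, 0, 0],
    [0, 0, 0],
    [0, 0, 0],
    [0, 0, 0],
    [0, 0, 0],
    [0, 0, 0],
    [0, 0, 0],
    [0, 0, 0],
    [0, 0, 0],
  ],
  yaw=[6, 9.7, 9.7, 9.7, 9.7, 9.7, 9.7, 9.7, 9.7, 9.7],
)

```text
t: 13.7
eef_pos: [0.5442, -0.0717, 0.2631]
tool_rot: [-150.0, -0.1, -73.4]
wrist_force: [0.3, 0.3, -3.4]
opening: 0.0492
```

Run:
```python
from plan import *
from h import *
st();print(reading('s')[:4])
p,d=viewer.grab_frame("scene");cv2.imwrite('pics/sc6.png',cv2.resize(p[150:330,150:350],None,fx=3,fy=3))
p,d=viewer.grab_frame("side");cv2.imwrite('pics/s6.png',cv2.resize(p[100:260,150:350],None,fx=3,fy=3))
print(reading('b')[:4])
```

```text
t 13.7 q [-32.13  -9.14 115.34  26.81  55.95  29.57] p [ 0.5442 -0.0717  0.2631] F [ 0.3  0.3 -3.4] open 0.0492
tilt 30.0 az 16.3; x az -73.4  el 0.1
(array([ 0.54458982, -0.07068248,  0.26248115]), np.float64(0.2932234963540452), np.float64(5.043211588022992), array([-1., -0.,  1.]))
(array([ 0.55872773, -0.06654784,  0.27097198]), np.float64(90.29156596475264), np.float64(5.045618090327203), array([ -1., -17.,   1.]))
```

View pics/sc6.png

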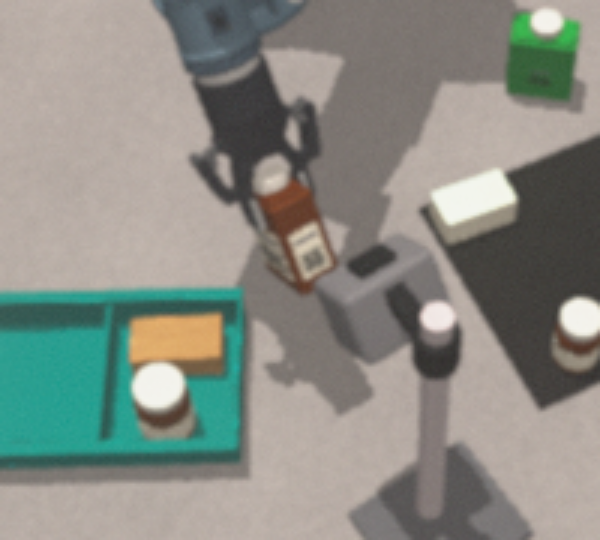

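View pics/s6.png

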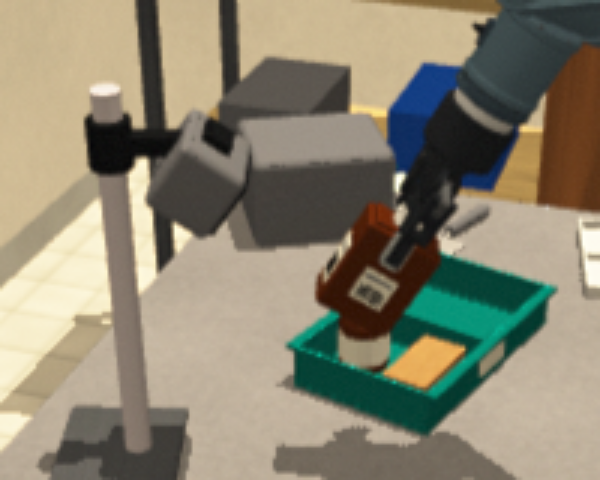

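play_rows(
  slide=[
    [0, 0, 0],
    [0, -8, 0],
    [0, -17, 0],
    [0, -17, 0],
    [0, -17, 0],
    [0, -17, 0],
    [0, -17, 0],
    [0, -17, 0],
    [0, -17, 0],
    [0, -17, 0],
  ],
  yaw=[8, 16, 24, 32, 40, 48, 56, 64, 72, 80],
)

```text
t: 14.8
eef_pos: [0.5583, -0.0675, 0.2716]
tool_rot: [-174.3, 29.5, -152.2]
wrist_force: [0.3, 0.3, -3.6]
opening: 0.0493
```

play_rows(
  slide=[
    [0, 0, 0],
    [0, 0, 0],
    [0, 0, 0],
    [0, 0, 0],
    [0, 0, 0],
    [0, 0, 0],
    [0, 0, 0],
    [0, 0, 0],
    [0, 0, 0],
    [0, 0, 0],
  ],
  yaw=[6, 10, 10, 10, 10, 10, 10, 10, 10, 10],
)

```text
t: 15.8
eef_pos: [0.5583, -0.0675, 0.2716]
tool_rot: [-179.8, 30.0, -163.4]
wrist_force: [0.2, -0.3, -3.4]
opening: 0.0494
```

Run:
```python
from plan import *
from h import *
st();print(reading('b')[:4])
p,d=viewer.grab_frame("scene");cv2.imwrite('pics/sc7.png',cv2.resize(p[150:330,150:350],None,fx=3,fy=3))
```

```text
t 15.8 q [-30.6   -7.85 113.2   26.07  56.05 121.63] p [ 0.5583 -0.0675  0.2716] F [ 0.2 -0.3 -3.4] open 0.0494
tilt 30.0 az 16.3; x az -163.4  el -30.0
(array([ 0.55872578, -0.06654622,  0.2709698 ]), np.float64(0.29271187647100305), np.float64(5.042912528381002), array([-0.,  1.,  1.]))
```

View pics/sc7.png

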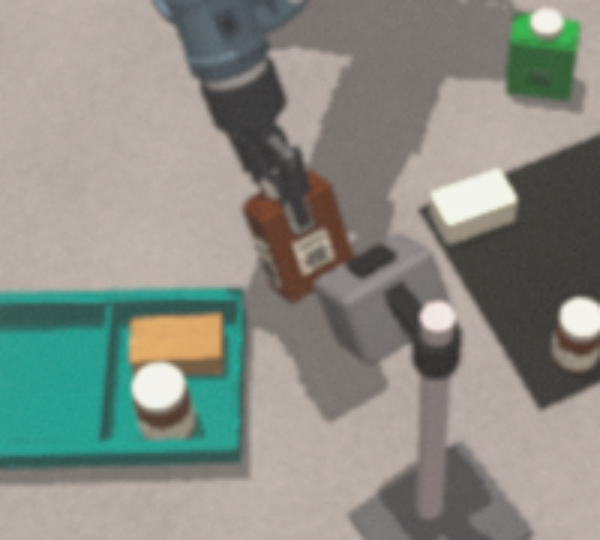

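```bash
cat > unt.py <<'E'
from plan import *
np.set_printoptions(precision=3,suppress=True)
q0=np.array(r.state()['joint_pos'])
def goto(q,xt,n=5):
    for k in range(n):
        xx,RR=fk(q,P);s=RR.inv().apply(np.array(xt)-xx)*1000
        if np.linalg.norm(s)<3:break
        q=call(q,[s]*6,[0]*6,.55)
    return q
if __name__=="__main__":
  for start in ((.50,-.1,.35),(.5,-.1,.5),(.48,-.15,.65)):
    qa=goto(q0,start);x,R=fk(qa,P);print('START',qa,x,tilt(R))
    for el in (0,-30,-60,30,60):
      q=qa
      for k in range(24):
        xx,RR=fk(q,P); d=-np.array([np.cos(a),np.sin(a),0])*np.cos(np.radians(el))+np.array([0,0,np.sin(np.radians(el))])
        q=call(q,[RR.inv().apply(d)*50],[0],.55)
        if k%8==7:
            xx,RR=fk(q,P);print(el,k,q,xx,tilt(RR))
E
python3 unt.py
```

```text
START [-39.43  -18.781 112.765  26.036  70.082 118.443] [ 0.5  -0.1   0.35] (np.float64(29.95782400096294), np.float64(16.30294961903507))
0 7 [-123.383  -42.176  126.139   21.468  118.02    46.499] [ 0.116 -0.212  0.35 ] (np.float64(29.9578240012748), np.float64(16.30294962924902))
0 15 [-150.615    4.64    91.83     7.037  112.686   13.819] [-0.268 -0.325  0.35 ] (np.float64(29.95782330886774), np.float64(16.302950615555105))
0 23 [-156.526   57.62    17.06     5.33   133.929    9.703] [-0.63  -0.424  0.342] (np.float64(28.96676500327783), np.float64(15.533742612693915))
-30 7 [-113.346  -31.979  144.736   22.633   87.632   44.998] [ 0.168 -0.197  0.15 ] (np.float64(29.957823968964203), np.float64(16.302949879554628))
-30 15 [-147.429   31.905  115.124    9.096   62.227    9.633] [-0.165 -0.294 -0.05 ] (np.float64(29.9578228800915), np.float64(16.302949472971438))
-30 23 [-154.66    77.723   52.811    4.581   79.15     6.693] [-0.497 -0.392 -0.25 ] (np.float64(29.95782172346), np.float64(16.302948904438832))
-60 7 [-77.198   6.072 143.927  47.321  42.687  47.112] [ 0.308 -0.156  0.
[... 5279 characters left out ...]
.942  150.52    99.187] [-0.051 -0.42   0.9  ] (np.float64(34.69318322498233), np.float64(-10.737899448252877))
30 23 [-155.694   20.875   17.06    74.932  149.234   79.44 ] [-0.269 -0.411  0.851] (np.float64(40.58330027346174), np.float64(-25.09413403734465))
60 7 [-86.029   0.817  17.06   71.706 147.721 144.369] [ 0.283 -0.197  0.961] (np.float64(31.11898867527902), np.float64(15.127985010762835))
60 15 [-145.738   -2.403   17.06   141.861  150.297  158.762] [ 0.103 -0.182  1.007] (np.float64(42.121121062183526), np.float64(7.117223903872942))
60 23 [-167.46     3.575   17.06   164.584  147.002  162.124] [-0.019 -0.169  1.024] (np.float64(53.13969868500188), np.float64(2.1158131687543213))
```

Run:
```python
from h import *
np.set_printoptions(precision=4,suppress=True)
def ray(n,u,v,z):
    c=viewer.camera_info(n);d=np.linalg.inv(c["K"])@[u,v,1];d=c["R"].T@d;o=-c["R"].T@c["t"];return o+d*(z-o[2])/d[2]
A=np.array([ray("scene",130+u/4,190+v/4,.055) for u,v in((50,230),(405,225),(402,440),(20,438))])
print(A,A.mean(0))
for i in range(4):
    d=A[(i+1)%4]-A[i];print(np.linalg.norm(d),np.degrees(np.arctan2(d[1],d[0])))
print('divider mid',ray("scene",130+228/4,190+245/4,.05),ray("scene",130+218/4,190+430/4,.05))
```

```text
[[ 0.4211 -0.3991  0.055 ]
 [ 0.5104 -0.1146  0.055 ]
 [ 0.7003 -0.1684  0.055 ]
 [ 0.6035 -0.4534  0.055 ]] [ 0.5588 -0.2839  0.055 ]
0.2982522495884387 72.56079266400285
0.19729251304926912 -15.809432818187593
0.30103645560871617 -108.74280278707302
0.1903862649728893 163.43504822333662
divider mid [ 0.4794 -0.2604  0.05  ] [ 0.6434 -0.3043  0.05  ]
```

Run:
```python
from unt import *
st()
qa=goto(q0,(.48,-.10,.32));print(qa)
q=call(qa,[[0,0,0]]*11,[-90]*11,.55);x,R=fk(q,P);print(q,tilt(R))
for t in((.4835,-.372,.28),(.4835,-.372,.108),(.53,-.36,.10)):
    q=goto(q,t);x,R=fk(q,P);print(q,x,tilt(R))
print(rel((.48,-.10,.32)),rel((.4835,-.25,.32)),rel((.4835,-.372,.25)))
```

```text
t 15.85 q [-30.59  -7.85 113.2   26.07  56.05 121.64] p [ 0.558 -0.068  0.272] F [ 1.5  0.1 -4.1] open 0.0491
tilt 30.0 az 16.3; x az -163.4  el -30.0
[-41.516 -20.552 117.428  27.033  68.422 115.074]
[-41.516 -20.552 117.428  27.033  68.422  25.074] (np.float64(29.957824121344736), np.float64(16.30294954067426))
[-63.172   6.093  98.442  31.041  72.197   1.388] [ 0.483 -0.372  0.28 ] (np.float64(29.95782412198596), np.float64(16.302949536242405))
[-63.172  19.563 104.814  36.497  55.633 -10.853] [ 0.483 -0.372  0.108] (np.float64(29.957824121909354), np.float64(16.3029495356572))
[-58.193  22.656 101.642  36.916  53.238  -6.744] [ 0.53 -0.36  0.1 ] (np.float64(29.957824057857938), np.float64(16.30294931636462))
[ 49  -9 -84] [  83 -154 -103] [ 148 -271  -60]
```

play_rows(
  slide=[
    [25, -4, -42],
    [49, -9, -84],
    [49, -9, -84],
    [55, -40, -90],
    [70, -85, -95],
    [80, -125, -100],
    [83, -154, -100],
    [100, -190, -90],
    [120, -230, -80],
    [135, -260, -75],
  ],
  yaw=[0, -4, -12, -20, -28, -36, -44, -52, -60, -68],
)

```text
t: 16.85
eef_pos: [0.4839, -0.363, 0.2683]
tool_rot: [-151.8, 10.5, -92.5]
wrist_force: [-0.4, -0.1, -2.9]
opening: 0.0491
```

Run:
```python
from plan import *
st();print(rel((.4835,-.372,.16)),reading('s')[1])
```

```text
t 16.85 q [-62.66   5.9  100.06  31.23  70.7   22.8 ] p [ 0.4839 -0.363   0.2683] F [-0.4 -0.1 -2.9] open 0.0491
tilt 29.9 az 16.3; x az -92.5  el -10.5
[29 50 92] -21.43412677318838
```

play_rows(
  slide=[
    [8, 15, 30],
    [16, 30, 55],
    [25, 45, 80],
    [29, 50, 92],
    [29, 50, 92],
    [29, 50, 92],
  ],
  yaw=[-8, -16, -21.4, -21.4, -21.4, -21.4],
)

```text
t: 17.45
eef_pos: [0.4839, -0.3704, 0.1627]
tool_rot: [-150.0, 0.1, -74.1]
wrist_force: [1.2, -0.1, -2.9]
opening: 0.0492
```

Run:
```python
from plan import *
from h import *
st();print(rel((.4835,-.372,.112)),reading('s')[1])
p,d=viewer.grab_frame("side");cv2.imwrite('pics/s8.png',cv2.resize(p[100:260,220:400],None,fx=4,fy=4))
p,d=viewer.grab_frame("scene");cv2.imwrite('pics/sc8.png',cv2.resize(p[190:320,110:290],None,fx=4,fy=4))
```

```text
t 17.45 q [-63.07  14.32 103.83  34.32  60.6   -5.87] p [ 0.4839 -0.3704  0.1627] F [ 1.2 -0.1 -2.9] open 0.0492
tilt 30.0 az 16.2; x az -74.1  el -0.1
[ 2 26 44] -0.3812845033322958
```

View pics/s8.png

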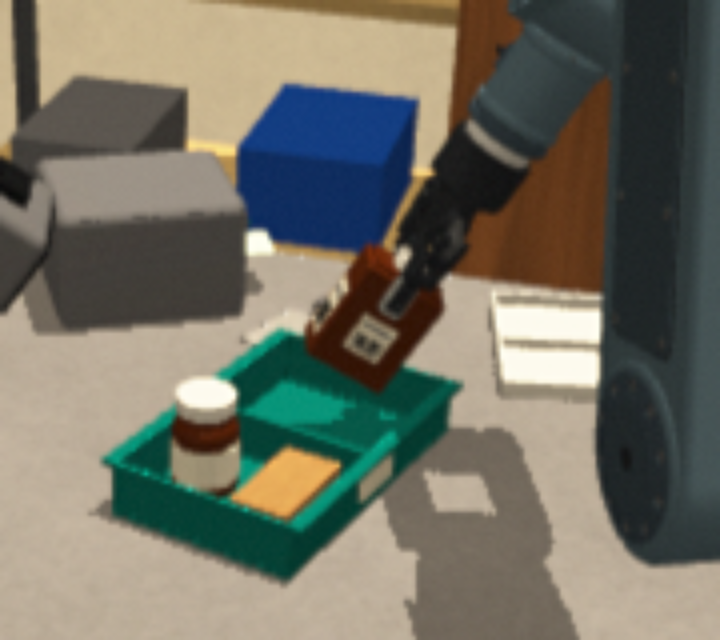

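View pics/sc8.png

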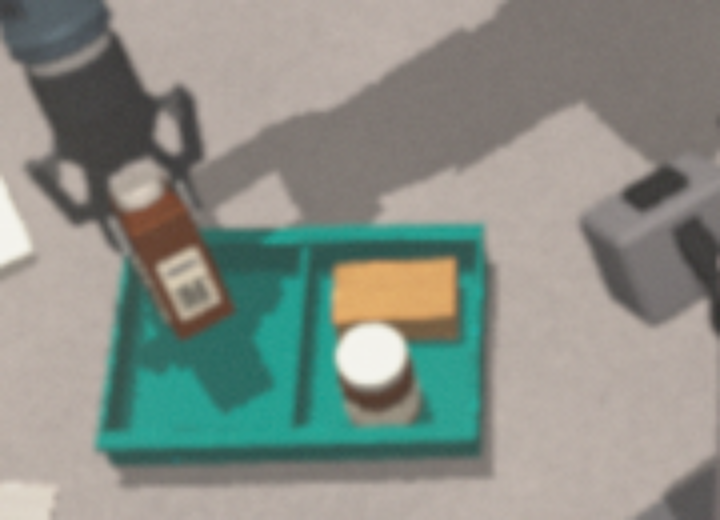

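play_rows(
  slide=[
    [0, 8, 14],
    [1, 16, 28],
    [2, 23, 39],
    [2, 26, 44],
    [2, 26, 44],
  ],
  yaw=[0, 0, 0, 0, 0],
)

```text
t: 18.05
eef_pos: [0.483, -0.3713, 0.1091]
tool_rot: [-150.0, 0.3, -74.0]
wrist_force: [-0.7, 0.3, -3.7]
opening: 0.049
```

play_rows(
  slide=[
    [0, 1, 2],
    [0, 2, 3],
    [0, 2, 4],
  ],
  yaw=[0, 0, 0],
)

```text
t: 18.35
eef_pos: [0.484, -0.372, 0.108]
tool_rot: [-149.9, 0.1, -73.9]
wrist_force: [-10.0, 4.8, 18.6]
opening: 0.0495
```

Run:
```python
from h import *
st()
p,d=viewer.grab_frame("side");cv2.imwrite('pics/s9.png',cv2.resize(p[100:260,220:400],None,fx=4,fy=4))
```

```text
t 18.35 q [-63.17  19.6  104.79  36.63  55.65 -10.39] p [ 0.484 -0.372  0.108] F [-10.    4.8  18.6] open 0.0495
tilt 30.1 az 16.3; x az -73.9  el -0.1
```

View pics/s9.png

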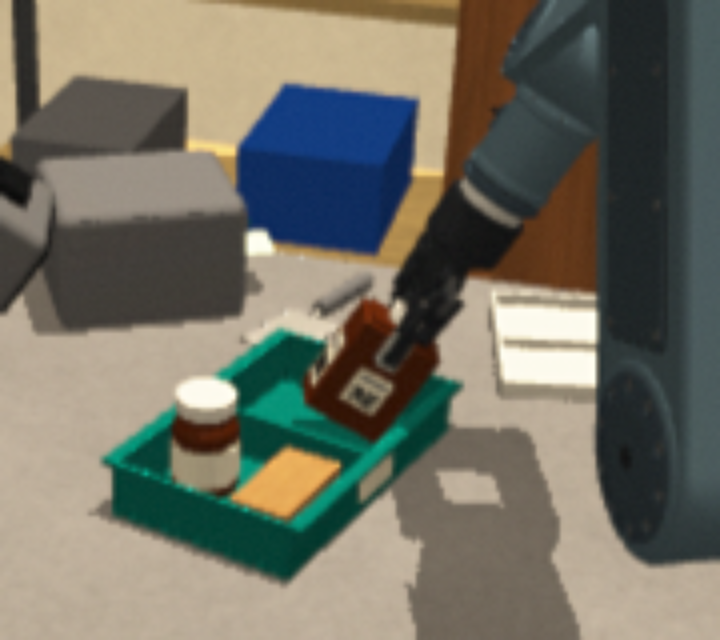

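play_rows(
  slide=[
    [0, -4, 2],
    [0, -8, 5],
    [0, -12, 7],
    [0, -17, 10],
  ],
  yaw=[0, 0, 0, 0],
)

```text
t: 18.8
eef_pos: [0.5029, -0.3681, 0.1081]
tool_rot: [-150.0, -0.1, -74.0]
wrist_force: [-7.5, 0.5, 7.4]
opening: 0.049
```

Run:
```python
from h import *
st()
p,d=viewer.grab_frame("side");cv2.imwrite('pics/s10.png',cv2.resize(p[100:260,220:400],None,fx=4,fy=4))
```

```text
t 18.8 q [-61.1   20.47 103.55  36.63  54.7   -8.45] p [ 0.5029 -0.3681  0.1081] F [-7.5  0.5  7.4] open 0.049
tilt 30.0 az 15.9; x az -74.0  el 0.1
```

View pics/s10.png

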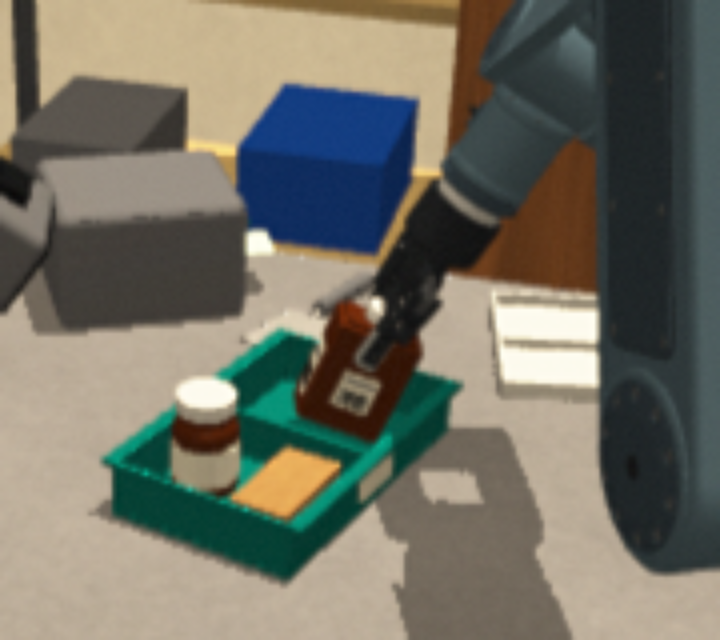

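play_rows(
  slide=[
    [0, -5, 3],
    [0, -9, 6],
    [0, -13, 9],
    [0, -17, 13],
    [0, -20, 17],
    [0, -22, 19],
  ],
  yaw=[0, 0, 0, 0, 0, 0],
)

```text
t: 19.45
eef_pos: [0.5309, -0.3601, 0.1025]
tool_rot: [-150.0, -0.1, -74.0]
wrist_force: [-4.2, -0.5, 8.6]
opening: 0.0492
```

Run:
```python
from h import *
st()
p,d=viewer.grab_frame("side");cv2.imwrite('pics/s11.png',cv2.resize(p[100:260,220:400],None,fx=4,fy=4))
p,d=viewer.grab_frame("scene");cv2.imwrite('pics/sc11.png',cv2.resize(p[190:320,110:290],None,fx=4,fy=4))
```

```text
t 19.45 q [-58.11  22.38 101.69  36.93  53.18  -6.08] p [ 0.5309 -0.3601  0.1025] F [-4.2 -0.5  8.6] open 0.0492
tilt 30.0 az 15.9; x az -74.0  el 0.1
```

View pics/s11.png

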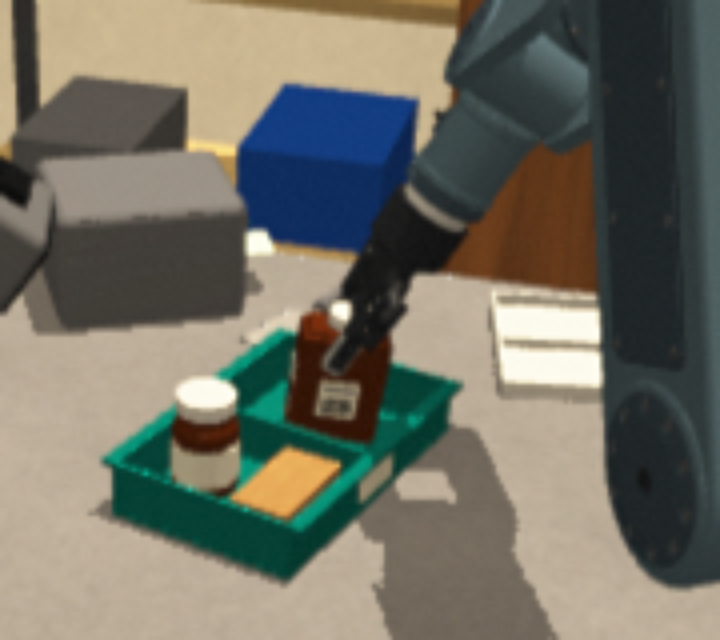

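View pics/sc11.png

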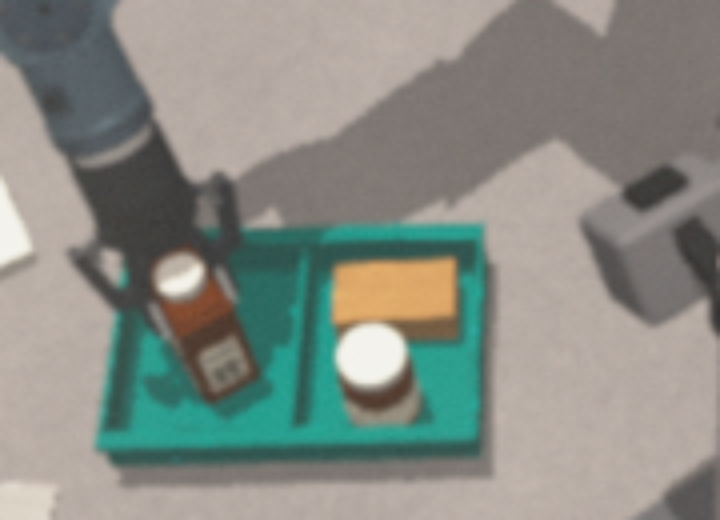

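play_rows(
  slide=[
    [0, -2, 2],
    [0, -2, 2],
    [0, -2, 2],
    [0, -2, 2],
  ],
  yaw=[0, 0, 0, 0],
  grip=0.3,
)

```text
t: 19.95
eef_pos: [0.5326, -0.3575, 0.0995]
tool_rot: [-150.0, 0.2, -74.0]
wrist_force: [-0.1, 0.8, -0.4]
opening: 0.0555
```

play_rows(
  slide=[
    [0, 0, 0],
    [0, 0, 0],
    [0, 0, 0],
    [0, 0, 0],
    [0, 0, 0],
  ],
  yaw=[0, 0, 0, 0, 0],
  grip=1,
)

```text
t: 20.45
eef_pos: [0.5325, -0.3576, 0.0996]
tool_rot: [-150.0, 0.2, -74.0]
wrist_force: [-0.0, 0.1, 0.3]
opening: 0.0853
```

Run:
```python
from h import *
st()
p,d=viewer.grab_frame("side");cv2.imwrite('pics/s12.png',cv2.resize(p[100:260,220:400],None,fx=4,fy=4))
p,d=viewer.grab_frame("wrist");cv2.imwrite('pics/w12.png',p)
```

```text
t 20.45 q [-57.84  22.7  101.64  36.96  53.02  -5.88] p [ 0.5325 -0.3576  0.0996] F [-0.   0.1  0.3] open 0.0853
tilt 30.0 az 16.3; x az -74.0  el -0.2
```

View pics/s12.png

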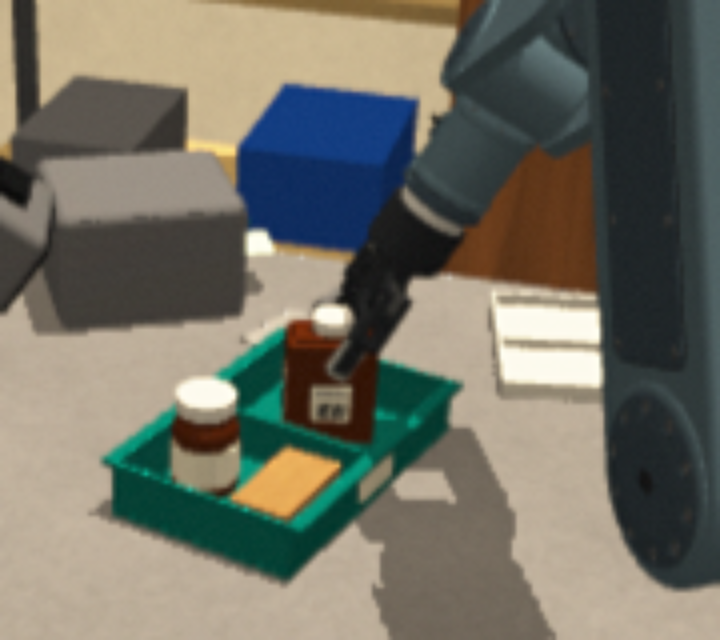

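View pics/w12.png

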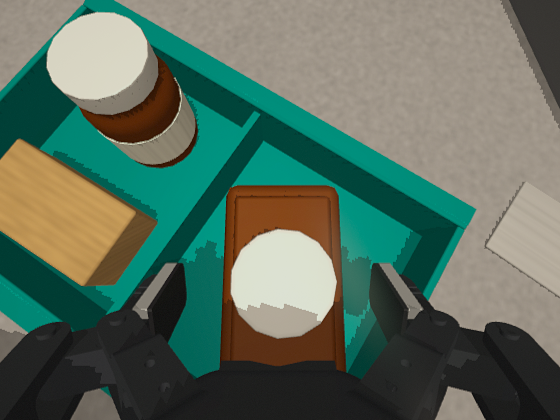

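Upright and released, with the bottle centred between the open pads. Now I'll withdraw along the tool axis.

play_rows(
  slide=[
    [0, 0, -15],
    [0, 0, -40],
    [0, 0, -75],
    [0, 0, -110],
    [0, 0, -150],
    [0, 0, -180],
    [0, 0, -180],
    [0, 0, -180],
    [0, 0, -180],
  ],
  yaw=[0, 0, 0, 0, 0, 0, 0, 0, 0],
)

```text
t: 21.45
eef_pos: [0.446, -0.3821, 0.2546]
tool_rot: [-150.1, 0.3, -74.0]
wrist_force: [0.2, -0.4, -0.5]
opening: 0.0855
```

Run:
```python
from h import *
st()
np.set_printoptions(precision=4,suppress=True)
for n in("side","scene"):
    p,d=viewer.grab_frame(n);cv2.imwrite(f'pics/{n}13.png',p)
    w=pts(n,d).reshape(-1,3);b=w[(abs(w[:,0]-.534)<.08)&(abs(w[:,1]+.357)<.065)]
    t=b[(b[:,2]>.095)&(b[:,2]<.12)];print(n,len(t),cv2.minAreaRect(t[:,:2].astype(np.float32)),b[:,2].max())
    c=b[b[:,2]>.122];print('cap',c.mean(0),len(c))
```

```text
t 21.45 q [-67.42   5.76 101.89  31.5   71.74  -3.33] p [ 0.446  -0.3821  0.2546] F [ 0.2 -0.4 -0.5] open 0.0855
tilt 29.9 az 16.5; x az -74.0  el -0.3
side 210 ((0.5319420695304871, -0.35495704412460327), (0.08453875780105591, 0.059343207627534866), 16.24980926513672) 0.2680332890565505
cap [ 0.5245 -0.3604  0.1436] 62
scene 281 ((0.5378851294517517, -0.360143780708313), (0.08967983722686768, 0.05068507418036461), 15.90861701965332) 0.13785272240360652
cap [ 0.5382 -0.3599  0.1283] 105
```

View pics/side13.png

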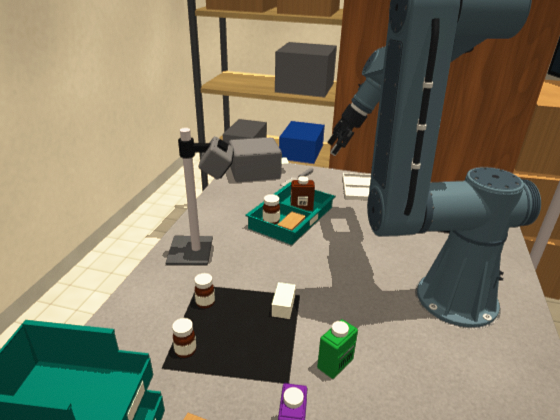

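View pics/scene13.png

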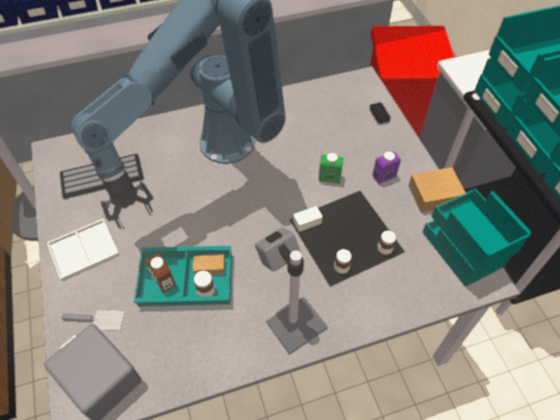

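```bash
python3 -c "
from rig import r
print(r.close_job(), r.state()['t'])"
```

```text
the job is handed in; nothing more can be done
the job is handed in; nothing more can be done
```

The bottle was shown front, side, then back at the reading spot. It now stands upright and released in the bin's empty bay. I handed the job in at about 21.6 s; it reports no verdict.

- **Tilting the bottle:** the move tool has no tilt command, so I pushed the stretched arm against its reach limit in single-row calls. Each push leaned the tool about 2°, and I stopped at 30°, towards the reader's own direction.
- **Showing the labels:** I held each label for about 0.9 to 1 s. By tool pose, each label centre was within a few mm of the reading spot and about 5° off square. At the front label I checked the window against the wrist camera's depth, and it agreed to about 1 mm.
- **Placing it:** the tool could not be tilted back, so I set the bottle's lower edge on the bay floor at about 22 N and pivoted it upright in the grip. I then opened the fingers in two steps and withdrew.
- **Last checks:** in the pictures the bottle stands upright within about 6 mm of the bay centre. The jars and cartons look unmoved, nothing touched the reader, and the wrist force near zero shows the arm is clear.
- **Disagreement:** the two fixed cameras put the bottle about 6–8 mm apart. The side camera's cap height (0.144 m) was wrong because other points fell into its sample; the scene camera gave 0.128 m, as expected.

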